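# Check battery packs at both ends and stand them ready

### The arm

A 7-joint arm with a two-finger parallel gripper is mounted at the origin on the work surface. World frame = base frame: x ahead of the robot, y to its left, z up, the work surface at z = 0. Lengths are in m, angles in rad, forces in N, time in s.
With the tool pointing down it reaches from about 0.4 to 0.85 m from the base axis. Payload 4.5 kg.
Tool frame: the origin (TCP) lies between the finger pads; the fingertips stand 19 mm ahead of it and the grasp point (between the pads) is the TCP; z points along the fingers, x is the direction in which the jaws open and shut, and the axes are right-handed (so a half turn about z gives the same grasp; the last joint's range is limited). The gripper opens to 85 mm and grips with 20 to 120 N. Pads are 22 mm wide; open, the fingers measure 114 mm over their backs; the gripper's body (76 mm by 85 mm) begins 54 mm behind the grasp point. The pads swing forward as they close: fully open they stand 13 mm farther back than shut.
Start: joints at [-1.115, 0.689, -0.195, 1.565, 0.157, 0.902, -0.215], TCP at [0.256, 0.57, 0.211] pointing down, gripper open.
Joint ranges: [-3.01, 3.01], [-0.46, 2.08], [-1.47, 1.51], [0.13, 2.56], [-1, 4.14], [0.04, 2.09], [-2.66, 2.66]. Speed limits (rad/s): [2.57, 2.57, 3.14, 3.14, 3.14, 3.14, 3.14].

### API

Orientations are given as a rotation vector (axis times angle).
In Python, from bench import manip gives the robot as it stands. Calls block until the motion is done:
- manip.move_pose(position, orientation): joint-space move of the TCP to a pose.
- manip.line_to(position, rotation=None, velocity=0.15, force_limit=None): straight line of the TCP; rotation=None keeps the orientation; velocity is the mean speed in m/s. With force_limit (N) it stops when the force on the tool has changed by that much, and returns True; else False.
- manip.move_j(angles): joint-space move.
- manip.set_gripper(opening): opening from 0.0 (shut) to 1.0 (fully open); the grip force is fixed at half the most; returns when the fingers have stopped.
- manip.pause(seconds).
- manip.ik(position, orientation): joint angles nearest the present ones, or None.
- manip.get_obs(): the state.
- manip.capture(name): name is "scene" or "top"; returns a dict with "img" (400x640x3 uint8, blue, green, red), "fx", "fy", "cx", "cy" (pixels), "T" (4x4, takes a point from camera to world coordinates). Camera axes: x right, y up, looking along -z (the intrinsics and any distortion apply to the point x, -y, -z); pixel columns grow to the right and rows downward; lengths in m; the calibration is good to about 2 mm. A picture is of the moment at which its call begins. There is no depth.
A pose or a line that the arm cannot do raises manip.Unreachable and nothing moves.
- manip.job_done(): hands the job in, once; it reports no verdict.
The state is a dict: "time": time; "qpos": joint angles; "dq": joint speeds; "tau": joint torques, N m; "tool_pos": TCP position; "ee_rot": TCP orientation; "contact_force": force on the tool from outside, world axes, zero at the start; "torque": the same for the moment, N m; "width": opening from 0.0 (shut) to 1.0 (fully open).
Only numpy, scipy, OpenCV 4.12 (cv2) and the standard library are available. Lean on these libraries where they do the work, as an engineer would, in place of code of your own. Each camera call takes 0.05 s, during which the arm holds its last target.

### The job

Switch the battery tester on with its lever, then check every battery pack on the table, the longest first: press its plus end (brass stud) squarely against the middle of the sprung copper bar until the bar is fully home and hold it there for a second, then turn the pack round and do the same with its minus end. Leave every pack standing upright, plus end up, wholly on the black mat, with the tester switched fully off again and the other things on the bench left where they are.

Things in the scene. Friction and masses are not known exactly. Their poses are not given: they have to be found in the camera images.
- long: the long battery pack: a square stick of white cells in green frames, 40 x 40 mm across and 140 mm long, starting on its side on the table (may be absent). Origin in its middle; its x axis runs lengthwise towards the plus end. The plus end carries a raised brass stud, 24 mm across and 5 mm high; the minus end is a flat steel plate
- long_plus (a point): tip of the long pack's brass stud, 75 mm from the pack's middle
- long_minus (a point): middle of the long pack's flat minus end, 70 mm from the pack's middle
- medium: the medium battery pack: a square stick of white cells in green frames, 40 x 40 mm across and 110 mm long, starting on its side on the table (may be absent). Origin in its middle; its x axis runs lengthwise towards the plus end. The plus end carries a raised brass stud, 24 mm across and 5 mm high; the minus end is a flat steel plate
- medium_plus (a point): tip of the medium pack's brass stud, 60 mm from the pack's middle
- medium_minus (a point): middle of the medium pack's flat minus end, 55 mm from the pack's middle
- short: the short battery pack: a square stick of white cells in green frames, 40 x 40 mm across and 80 mm long, starting on its side on the table (may be absent). Origin in its middle; its x axis runs lengthwise towards the plus end. The plus end carries a raised brass stud, 24 mm across and 5 mm high; the minus end is a flat steel plate
- short_plus (a point): tip of the short pack's brass stud, 45 mm from the pack's middle
- short_minus (a point): middle of the short pack's flat minus end, 40 mm from the pack's middle
- tester: battery tester fixed to the table: a black box 140 mm deep, 260 mm wide, 60 mm high. Origin on the table under the middle of its front face; x points from the front into the box, y to the left seen from its front, z up. The copper contact bar stands out of the front, left of the middle; the power lever is on top, right of the middle
- bar_face (a point): middle of the front surface of the copper contact bar (a plate 80 mm wide along the tester's y, 44 mm tall, from 14 to 58 mm above the table; it stands 32 mm ahead of the tester's front face when free). It moves with the bar
- bar (a joint): how far the sprung contact bar is pushed in along the tester's x, m: 0 free, 0.012 fully home; full travel takes about 8 N
- power (a joint): power lever on the tester, rad: 0 is off (leaning to the tester's front, -x), 1.0 is on (leaning to the tester's back, +x); it stays where it is left
- power_tip (a point): tip of the power lever (lever 55 mm long from its pivot)
- mat: flat black rubber mat fixed to the table, 110 mm (its x) by 310 mm (its y), 4 mm thick. Origin under its middle, on the table
- jar: small blue jar with a white lid, 48 mm across, 45 mm high, a bystander; origin under its middle
- spool: spool of solder, 60 mm across, 46 mm high, a bystander; origin under its middle
- squeeze: white plastic bottle, 52 mm across, 120 mm high, a bystander; origin under its middle
- driver: screwdriver, 170 mm long, a bystander lying on the table; origin under its middle
- meter: black multimeter lying on its back, 75 x 140 mm, 32 mm high, a bystander; origin under its middle
- tin: open copper bowl, 70 mm across, 35 mm high, a bystander; origin under its middle

How it is judged:
By the outcome, as a careful person would: the job done as asked, in the order asked, and still so for the second after the job is handed in, with the robot touching nothing.
Of long, medium, short only 2 to 3 are there at a start; the rules pass over those that are not, and their reading is None.
At some moment in a run one of long, medium, short may be knocked a few centimetres aside while the robot is not near it.
Once in a run the grip may slacken for a moment while it holds something.
It also fails if it takes over 210 s, if anything falls off the work surface, if the arm or the gripper's body presses on something with over 40 N, if the wrist force passes 120 N, or if a joint passes its speed limit or range.

## Working session

There is one attempt and no reset: what is moved stays moved. The work goes in short steps, each a Python script; the robot and the scene stay as the last script left them, time stands still between calls to the robot, and variables do not carry over. Pictures are saved under pics/ and viewed, and the job is handed in when it is done.

```bash
ls; mkdir -p pics
python3 - <<'E'
from bench import manip
import cv2,numpy as np
np.set_printoptions(precision=4,suppress=True)
for n in("scene","top"):
    c=manip.capture(n); cv2.imwrite(f"pics/a_{n}.png",c["img"]); print(n,c["fx"],c["fy"],c["cx"],c["cy"],[k for k in c]); print(c["T"])
o=manip.get_obs(); print(o)
E
```

```text
pics
scene 362.1259938405208 362.1259938405208 325.4735213092627 203.29179621562844 ['img', 'fx', 'fy', 'cx', 'cy', 'T']
[[-0.2285 -0.6307  0.7416  1.2657]
 [ 0.9735 -0.1445  0.1771  0.0552]
 [-0.0045  0.7625  0.647   0.7188]
 [ 0.      0.      0.      1.    ]]
top 483.065511441702 483.065511441702 322.10136893441984 199.55858125247238 ['img', 'fx', 'fy', 'cx', 'cy', 'T']
[[-0.0528  0.9782 -0.2009  0.2385]
 [-0.9986 -0.0508  0.0152 -0.0905]
 [ 0.0047  0.2014  0.9795  1.5492]
 [ 0.      0.      0.      1.    ]]
{'time': 0.1, 'qpos': array([-1.1152,  0.6899, -0.1945,  1.5663,  0.1573,  0.9025, -0.2151]), 'dq': array([-0.0008, -0.0032, -0.0001, -0.0027, -0.0003,  0.001 , -0.0014]), 'tau': array([ -0.0039, -54.0598,  -1.2717, -15.8983,   0.0093,   0.0044,
        -0.    ]), 'tool_pos': array([0.2556, 0.5696, 0.2102]), 'ee_rot': array([ 2.6363,  1.7068, -0.0022]), 'contact_force': array([-0.132 , -0.1801, -1.0259]), 'torque': array([-0.0025, -0.0141, -0.0162]), 'width': 0.9992664096473016}
```

View pics/a_scene.png

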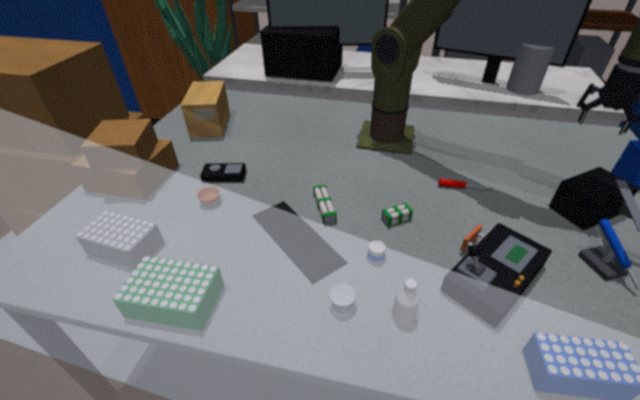

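View pics/a_top.png

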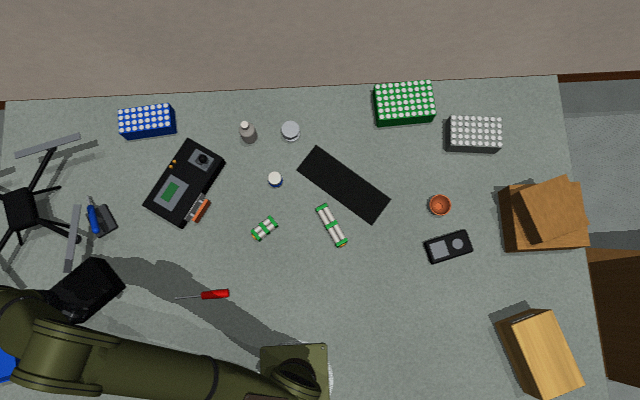

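The scene holds two packs, one near top-view pixel (331,225) and a shorter one near (264,228). The tester is at (185,183), the bar at (200,208), the lever knob at (203,158), and the mat at (344,185). I'll zoom in for detail.

```bash
cat > h.py <<'E'
import numpy as np,cv2
np.set_printoptions(precision=4,suppress=True)
def ray(c,uv):
    d=np.array([(uv[0]-c["cx"])/c["fx"],-(uv[1]-c["cy"])/c["fy"],-1.0])
    return c["T"][:3,3],c["T"][:3,:3]@d
def onplane(c,uv,z):
    o,d=ray(c,uv); return o+d*(z-o[2])/d[2]
def proj(c,p):
    q=np.linalg.inv(c["T"])@np.r_[p,1]; return np.array([c["cx"]-c["fx"]*q[0]/q[2],c["cy"]+c["fy"]*q[1]/q[2]])
def tri(c1,u1,c2,u2):
    o1,d1=ray(c1,u1);o2,d2=ray(c2,u2)
    A=np.c_[d1,-d2]; s=np.linalg.lstsq(A,o2-o1,rcond=None)[0]
    a=o1+s[0]*d1;b=o2+s[1]*d2
    return (a+b)/2,np.linalg.norm(a-b)
def crop(c,x0,y0,x1,y1,name,k=6):
    im=c["img"][y0:y1,x0:x1]; cv2.imwrite(name,cv2.resize(im,None,fx=k,fy=k,interpolation=cv2.INTER_CUBIC))
E
python3 - <<'E'
from bench import manip
from h import *
t=manip.capture("top");s=manip.capture("scene")
crop(t,240,190,360,260,"pics/b_packs.png",6)
crop(t,135,130,235,235,"pics/b_tester.png",5)
crop(s,440,215,560,325,"pics/b_tester_s.png",5)
crop(s,300,170,430,270,"pics/b_packs_s.png",6)
img=t["img"].astype(int);B,G,R=img[...,0],img[...,1],img[...,2]
# mat
m=((img.max(2)<45)).astype(np.uint8)
for n,(x0,y0,x1,y1) in dict(mat=(285,135,400,235),tester=(135,130,235,235)).items():
    k=np.zeros_like(m);k[y0:y1,x0:x1]=m[y0:y1,x0:x1]
    cs,_=cv2.findContours(k,0,2);c=max(cs,key=cv2.contourArea);r=cv2.minAreaRect(c);bp=cv2.boxPoints(r)
    z=.004 if n=="mat" else .06
    P=np.array([onplane(t,p,z) for p in bp]);print(n,bp.round(1).tolist(),P[:,:2].tolist(),np.linalg.norm(P-np.roll(P,1,0),axis=1),P.mean(0))
# packs
m=(((G-R>40)&(G-B>30))|(img.min(2)>190)).astype(np.uint8)
for n,(x0,y0,x1,y1) in dict(a=(305,198,355,252),b=(245,210,285,247)).items():
    k=np.zeros_like(m);k[y0:y1,x0:x1]=m[y0:y1,x0:x1];k=cv2.morphologyEx(k,cv2.MORPH_CLOSE,np.ones((3,3)))
    cs,_=cv2.findContours(k,0,2);c=max(cs,key=cv2.contourArea);r=cv2.minAreaRect(c);bp=cv2.boxPoints(r)
    P=np.array([onplane(t,p,.04) for p in bp]);print(n,bp.round(1).tolist(),P[:,:2].tolist(),np.linalg.norm(P-np.roll(P,1,0),axis=1),P.mean(0))
E
```

```text
mat [[295.8999938964844, 169.8000030517578], [315.29998779296875, 143.5], [390.3999938964844, 198.6999969482422], [371.0, 225.10000610351562]] [[0.6601416388723342, -0.033387890762149], [0.7477889795954633, -0.10185999521181924], [0.5465759505481025, -0.33765400637928805], [0.46317343688736645, -0.2680650246307241]] [0.3064 0.1112 0.31   0.1086] [ 0.6044 -0.1852  0.004 ]
tester [[141.60000610351562, 204.6999969482422], [186.89999389648438, 134.8000030517578], [226.8000030517578, 160.6999969482422], [181.39999389648438, 230.60000610351562]] [[0.5567682874153543, 0.45236019368103675], [0.7798392211219751, 0.3113024693859766], [0.6864711603178226, 0.18408097061391612], [0.46851063423066674, 0.3274507881005688]] [0.1529 0.2639 0.1578 0.2609] [0.6229 0.3188 0.06  ]
a [[314.6000061035156, 208.39999389648438], [325.6000061035156, 202.0], [347.6000061035156, 240.10000610351562], [336.70001220703125, 246.39999389648438]] [[0.5207217774314473, -0.08877141493303506], [0.5394434248454314, -0.12466248457003902], [0.414365132476859, -0.18703751551650344], [0.39628125402501685, -0.1515368205198289]] [0.1394 0.0405 0.1398 0.0398] [ 0.4677 -0.138   0.04  ]
b [[249.60000610351562, 230.5], [269.6000061035156, 214.5], [277.5, 224.39999389648438], [257.5, 240.39999389648438]] [[0.46058764796864554, 0.11902570998713821], [0.5083652043268558, 0.05464196259177531], [0.4754621962240521, 0.030736860436796687], [0.428104826304309, 0.09502424141532237]] [0.0404 0.0802 0.0407 0.0798] [0.4681 0.0749 0.04  ]
```

View pics/b_packs.png

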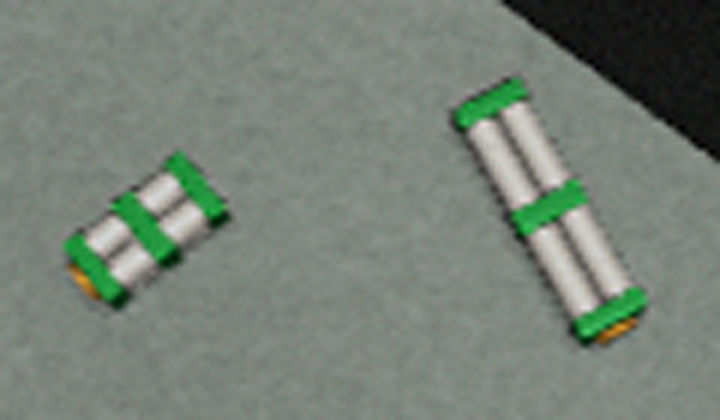

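View pics/b_packs_s.png

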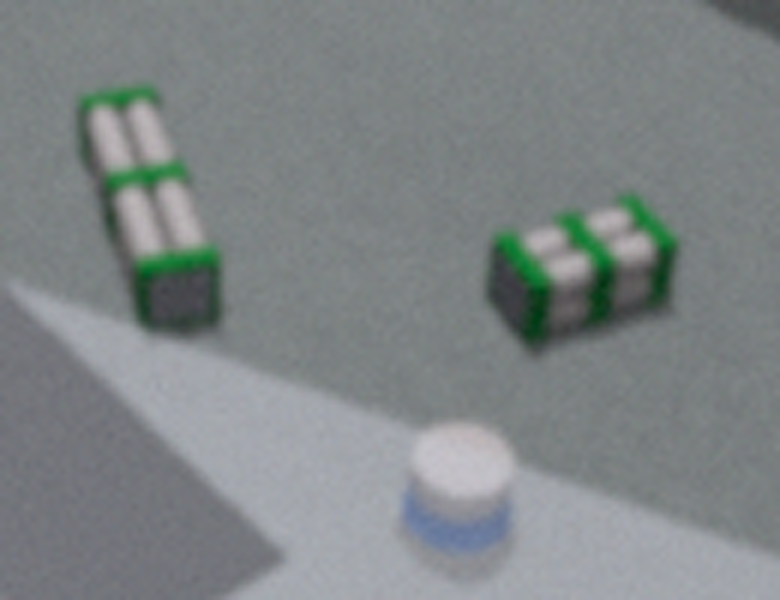

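View pics/b_tester.png

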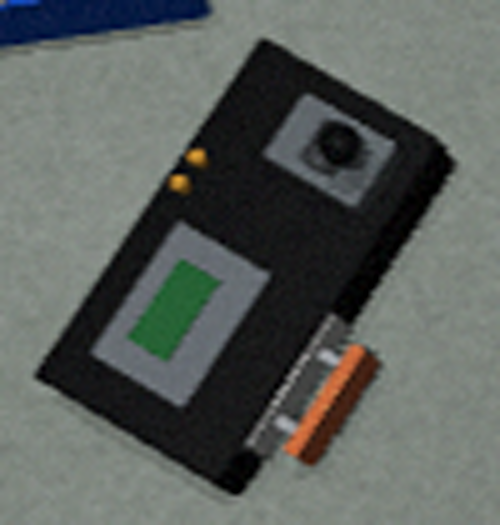

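View pics/b_tester_s.png

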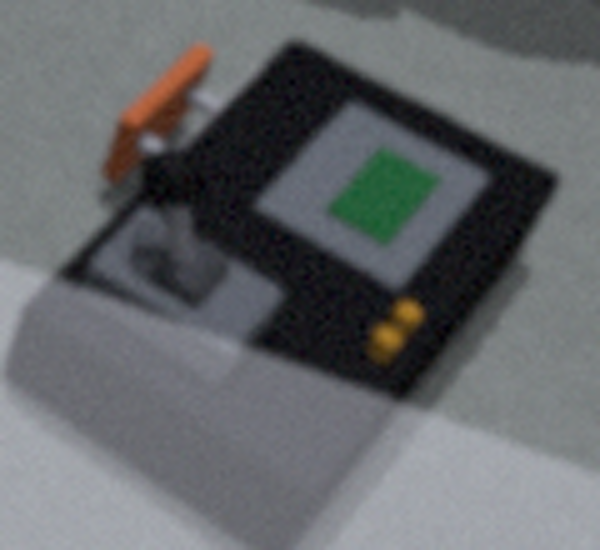

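The long pack (140 mm) and the short pack (80 mm) are on the table, and the medium is absent. Both studs point towards the robot: the long's is at crop (615,330) and the short's at (82,280). The lever leans to the front, so it's off. Next I'll measure the tester frame, the lever and the bystanders.

Run:
```python
from bench import manip
from h import *
t=manip.capture("top");s=manip.capture("scene")
img=t["img"].astype(int);B,G,R=img[...,0],img[...,1],img[...,2]
# orange bar
m=((R-B>50)&(R-G>30)).astype(np.uint8);k=np.zeros_like(m);k[190:230,180:220]=m[190:230,180:220]
cs,_=cv2.findContours(k,0,2);c=max(cs,key=cv2.contourArea);r=cv2.minAreaRect(c);bp=cv2.boxPoints(r)
print("bar",r,bp.round(1).tolist());print([onplane(t,p,.058)[:2].tolist() for p in bp])
bright=k*(R>150)
cs,_=cv2.findContours(bright.astype(np.uint8),0,2);c=max(cs,key=cv2.contourArea);r=cv2.minAreaRect(c);bp=cv2.boxPoints(r)
P=np.array([onplane(t,p,.058)[:2] for p in bp]);print("bartop",bp.round(1).tolist(),P.tolist(),np.linalg.norm(P-np.roll(P,1,0),axis=1))
# edges: back line & left line of top face
d=(img.max(2)<50).astype(np.uint8)
g=t["img"].max(2).astype(float)
# back edge pts: for rows between the corners, first dark from left
pts=[]
for y in range(145,198):
    row=g[y,135:200]; j=np.argmax(row<70); a,b=row[j-1],row[j]; pts.append((135+j-1+(a-70)/(a-b),y))
pts=np.array(pts);W=np.array([onplane(t,p,.06)[:2] for p in pts])
v=cv2.fitLine(W.astype(np.float32),cv2.DIST_HUBER,0,.01,.01).ravel();print("backline",v,np.degrees(np.arctan2(v[1],v[0])))
# lever tip
print("tip",tri(t,(202.6,158.4),s,(473.6,250)))
# gray plate of lever
for n,p in dict(jar=(275,179),spool=(290,130),squeeze=(247,127),tin=(439,205),meter=(447,246),driver=(215,294)).items(): print(n,onplane(t,p,.04)[:2])
```

```text
bar ((200.07688903808594, 209.88458251953125), (4.992301940917969, 25.793560028076172), 33.690067291259766) [[190.8000030517578, 219.1999969482422], [205.1999969482422, 197.8000030517578], [209.3000030517578, 200.5], [195.0, 222.0]]
[[0.5029934798107002, 0.29876783120917916], [0.5692006366310449, 0.2539318971160194], [0.5596103818619047, 0.24093077280395622], [0.49356575225514215, 0.28583554404546463]]
bartop [[191.1999969482422, 218.8000030517578], [204.8000030517578, 198.1999969482422], [207.39999389648438, 199.89999389648438], [193.6999969482422, 220.5]] [[0.504404515665637, 0.2978123208342006], [0.5677638775887668, 0.25490480255366976], [0.5619026883065001, 0.24695708220365223], [0.49863844452056, 0.2899049417491508]] [0.0098 0.0765 0.0099 0.0765]
backline [ 0.835  -0.5502  0.672   0.3778] -33.383694
tip (array([0.6753, 0.2434, 0.1336]), np.float64(0.0006812727131122378))
jar [0.6233 0.0337]
spool [ 0.7865 -0.021 ]
squeeze [0.8041 0.1198]
tin [ 0.511 -0.485]
meter [ 0.3795 -0.4967]
driver [0.2701 0.2293]
```

Run:
```python
from bench import manip
from h import *
from scipy.spatial.transform import Rotation as Ro
def rot(z,x):
    z=np.array(z,float);z/=np.linalg.norm(z);x=np.array(x,float);x-=z*(x@z);x/=np.linalg.norm(x)
    return Ro.from_matrix(np.c_[x,np.cross(z,x),z]).as_rotvec()
# upright placement: tool elevation & azimuth at mat
for pos in ([.55,-.24,.08],[.6,-.185,.08],[.68,-.1,.08]):
  for az in (-90,-60,-30,0,30,60):
    o=[]
    for dn in (0,20,30,45,60):
      a=np.radians(az);e=np.radians(dn)
      z=[np.cos(a)*np.cos(e),np.sin(a)*np.cos(e),-np.sin(e)]
      x=np.array([-np.sin(a),np.cos(a),0])
      q=[manip.ik(pos,rot(z,x*sg)) for sg in(1,-1)]
      o.append(''.join('y' if k is not None else '.' for k in q))
    print(pos,az,o)
# press
x=np.array([.535,.845,0])
for pos in ([.42,.20,.036],[.45,.25,.036]):
  for sg in(1,-1):
    for tilt in (-45,-30,0,30,45):
      e=np.radians(tilt); z=-np.array([0,0,1])*np.cos(e)+x*np.sin(e)
      q=manip.ik(pos,rot(z,sg*np.array([-.845,.535,0]))); print("press",pos,sg,tilt,q)
```

```text
[0.55, -0.24, 0.08] -90 ['yy', 'yy', 'yy', 'yy', 'yy']
[0.55, -0.24, 0.08] -60 ['yy', 'yy', 'yy', 'yy', 'yy']
[0.55, -0.24, 0.08] -30 ['.y', '..', '..', 'yy', 'yy']
[0.55, -0.24, 0.08] 0 ['yy', 'yy', 'yy', 'yy', 'yy']
[0.55, -0.24, 0.08] 30 ['yy', 'yy', 'yy', 'yy', 'yy']
[0.55, -0.24, 0.08] 60 ['yy', 'yy', 'yy', 'yy', 'yy']
[0.6, -0.185, 0.08] -90 ['yy', 'yy', 'yy', 'yy', 'yy']
[0.6, -0.185, 0.08] -60 ['yy', 'yy', 'yy', 'yy', 'yy']
[0.6, -0.185, 0.08] -30 ['yy', 'yy', 'yy', 'yy', 'yy']
[0.6, -0.185, 0.08] 0 ['yy', 'yy', 'yy', 'yy', 'yy']
[0.6, -0.185, 0.08] 30 ['yy', 'yy', 'yy', 'yy', 'yy']
[0.6, -0.185, 0.08] 60 ['yy', 'yy', 'yy', 'yy', 'yy']
[0.68, -0.1, 0.08] -90 ['yy', 'yy', 'yy', 'yy', 'yy']
[0.68, -0.1, 0.08] -60 ['yy', 'yy', 'yy', 'yy', 'yy']
[0.68, -0.1, 0.08] -30 ['yy', 'yy', 'yy', 'yy', 'yy']
[0.68, -0.1, 0.08] 0 ['yy', 'yy', 'yy', 'yy', 'yy']
[0.68, -0.1, 0.08] 30 ['yy', 'yy', 'yy', 'yy', 'yy']
[0.68, -0.1, 0.08] 60 ['yy', 'yy', 'yy', 'yy', 'yy']
press [0.42, 0.2, 0.036] 1 -45 [-0.434   1.1956 -0.5616  1.4469  0.5941  1.5039  1.3534]
press [0.42, 0.2, 0.036] 1 -30 [-0.3789
[... 637 characters left out ...]
press [0.45, 0.25, 0.036] 1 -30 [-0.4231  1.0958 -0.559   1.5075  0.6016  1.2705  1.3624]
press [0.45, 0.25, 0.036] 1 0 [-0.3551  0.8656 -0.4017  2.0156  0.8098  0.4237  1.1899]
press [0.45, 0.25, 0.036] 1 30 [ 0.2576  1.2781 -1.2529  2.4268  2.1845  0.9823  0.161 ]
press [0.45, 0.25, 0.036] 1 45 None
press [0.45, 0.25, 0.036] -1 -45 [-0.9005  1.2386  0.3954  1.2721 -0.1015  1.4189 -1.1254]
press [0.45, 0.25, 0.036] -1 -30 [-0.8679  1.0746  0.3334  1.5356 -0.1228  1.0595 -1.1069]
press [0.45, 0.25, 0.036] -1 0 [-0.6355  0.8454  0.0646  2.0302 -0.1813  0.2713 -0.9823]
press [0.45, 0.25, 0.036] -1 30 [-0.0339  1.0031 -0.6182  2.441   2.8522  0.6568  2.5584]
press [0.45, 0.25, 0.036] -1 45 None
```

Back line to bar face comes out at 170 mm against the nominal 172, and the lever tip triangulates with a 0.7 mm gap. Both are consistent, so I'll switch the tester on.

```bash
cat >> h.py <<'E'
from scipy.spatial.transform import Rotation as Ro
YAW=np.radians(56.3)
TX=np.array([np.cos(YAW),np.sin(YAW),0]);TY=np.array([-TX[1],TX[0],0])
BAR=np.array([.5295,.2675,.036])
PIV=np.array([.690,.265,.085])
def rot(z,x):
    z=np.array(z,float);z/=np.linalg.norm(z);x=np.array(x,float);x-=z*(x@z);x/=np.linalg.norm(x)
    return Ro.from_matrix(np.c_[x,np.cross(z,x),z]).as_rotvec()
DN=[0,0,-1]
def st(manip,s=""):
    o=manip.get_obs();print(s,"t%.1f"%o["time"],"p",o["tool_pos"],"F",o["contact_force"],"w%.3f"%o["width"],"q7 %.2f"%o["qpos"][6])
E
python3 - <<'E'
from bench import manip
from h import *
R=rot(DN,-TY)
p=PIV-.07*TX
manip.set_gripper(0)
manip.move_pose([p[0],p[1],.2],R); st(manip,"above")
manip.line_to([p[0],p[1],.129]); st(manip,"down")
q=PIV+.03*TX
r=manip.line_to([q[0],q[1],.129],velocity=.05,force_limit=10); st(manip,r)
o=manip.get_obs();print("s",(o["tool_pos"]-PIV)@TX)
t=manip.capture("top");s=manip.capture("scene")
crop(t,135,130,235,235,"pics/c_t.png",4);crop(s,440,190,560,300,"pics/c_s.png",4)
E
```

```text
above t3.0 p [0.6503 0.2092 0.1999] F [ 0.2561 -0.0437  0.5327] w-0.000 q7 -0.82
down t3.6 p [0.6517 0.2073 0.1296] F [0.7788 0.0841 0.443 ] w0.000 q7 -0.81
False t5.8 p [0.7066 0.2897 0.1291] F [-0.5449  0.1139 -0.0836] w0.002 q7 -0.91
s 0.029770843786563576
```

View pics/c_t.png

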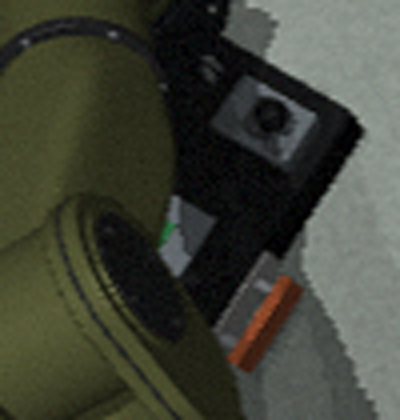

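View pics/c_s.png

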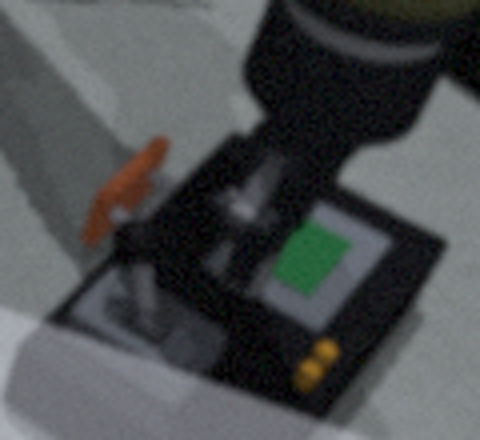

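Run:
```python
from bench import manip
from h import *
t=manip.capture("top");s=manip.capture("scene")
p=manip.get_obs()["tool_pos"];p2=p-[0,0,.019]
for c in(t,s): print(proj(c,p),proj(c,p2),"lever",proj(c,[.6753,.2434,.1336]),"bar",proj(c,[.5295,.2675,.058]))
cv2.imwrite("pics/d_t.png",t["img"]);
```

```text
[187.8155 149.7374] [189.4552 151.5905] lever [202.7    158.3998] bar [200.867  210.3734]
[497.6727 266.1537] [494.9529 271.9862] lever [473.7935 250.0231] bar [471.6848 230.4662]
```

View pics/d_t.png

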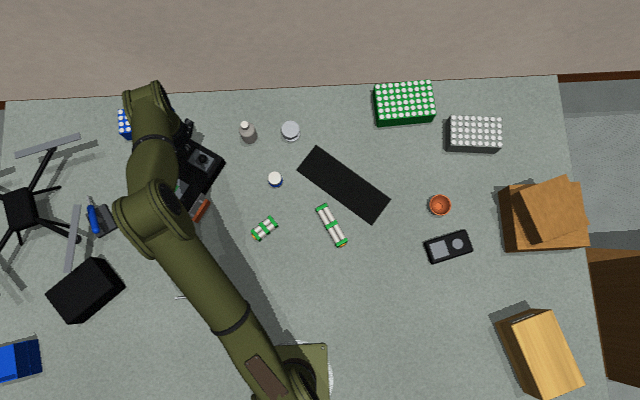

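Run:
```python
from bench import manip
from h import *
s=manip.capture("scene"); t=manip.capture("top")
im=s["img"][190:300,430:560];im=cv2.resize(im,None,fx=6,fy=6,interpolation=cv2.INTER_CUBIC)
im=cv2.convertScaleAbs(im,alpha=1.8,beta=20)
def mk(p,col):
    u=proj(s,p);cv2.circle(im,(int((u[0]-430+.5)*6),int((u[1]-190+.5)*6)),4,col,1)
p=manip.get_obs()["tool_pos"]
mk(p,(0,0,255));mk(p-[0,0,.019],(0,255,255));mk([.6753,.2434,.1336],(255,0,255));mk(PIV,(255,255,0))
cv2.imwrite("pics/e_s.png",im)
```

```text
(no output)
```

View pics/e_s.png

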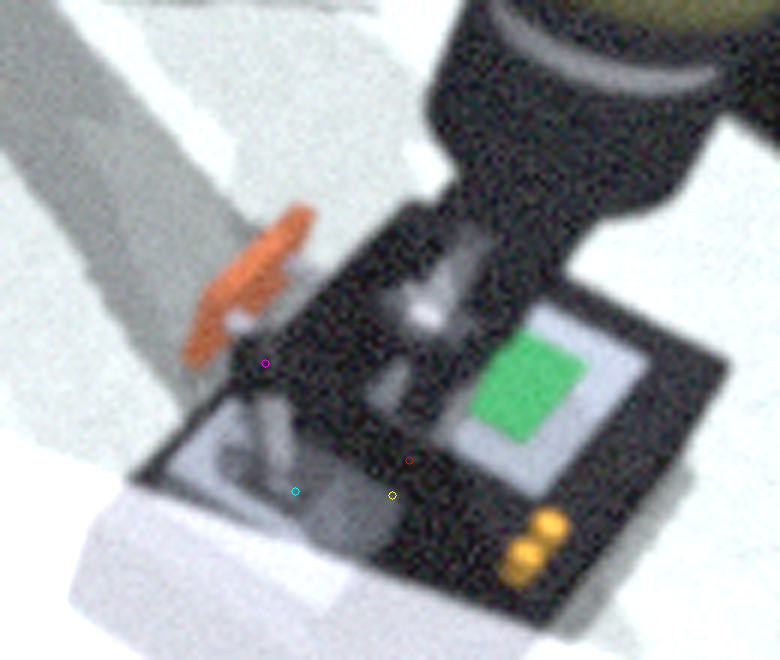

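Run:
```python
from bench import manip
from h import *
p=manip.get_obs()["tool_pos"]
manip.line_to([p[0],p[1],.22])
q=PIV-.07*TX
manip.line_to([q[0],q[1],.22]);manip.line_to([q[0],q[1],.13])
p=manip.get_obs()["tool_pos"];st(manip)
for n,x0,y0,x1,y1 in (("scene",430,180,560,290),("top",140,100,270,210)):
    s=manip.capture(n)
    im=s["img"][y0:y1,x0:x1];im=cv2.resize(im,None,fx=6,fy=5.45,interpolation=cv2.INTER_CUBIC)
    im=cv2.convertScaleAbs(im,alpha=2.2,beta=20)
    def mk(p,col):
        u=proj(s,p);cv2.circle(im,(int((u[0]-x0+.5)*6),int((u[1]-y0+.5)*5.45)),4,col,1)
    mk(p,(0,0,255));mk(p-[0,0,.019],(0,255,255));mk([.6753,.2434,.1336],(255,0,255));mk(PIV,(255,255,0))
    cv2.imwrite(f"pics/f_{n}.png",im)
```

```text
t8.4 p [0.6521 0.2072 0.1307] F [ 0.7278 -0.6459  0.2225] w-0.003 q7 -0.81
```

View pics/f_scene.png

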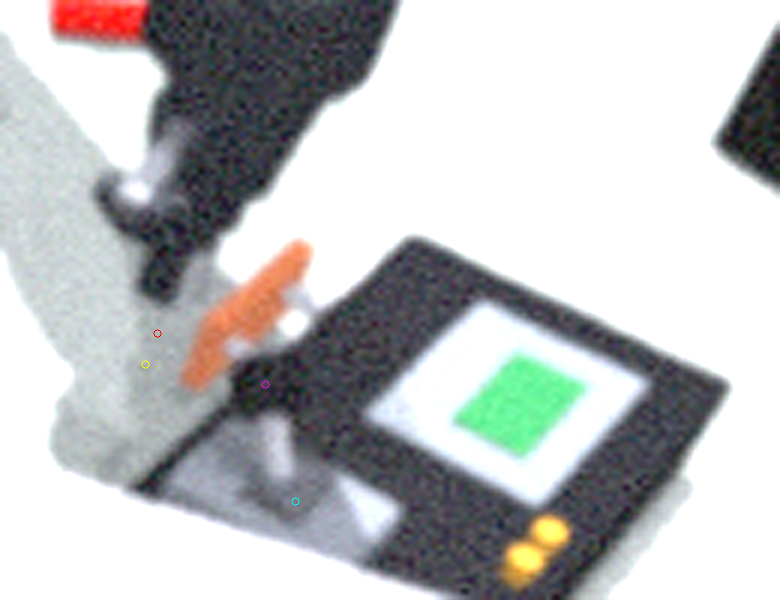

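View pics/f_top.png

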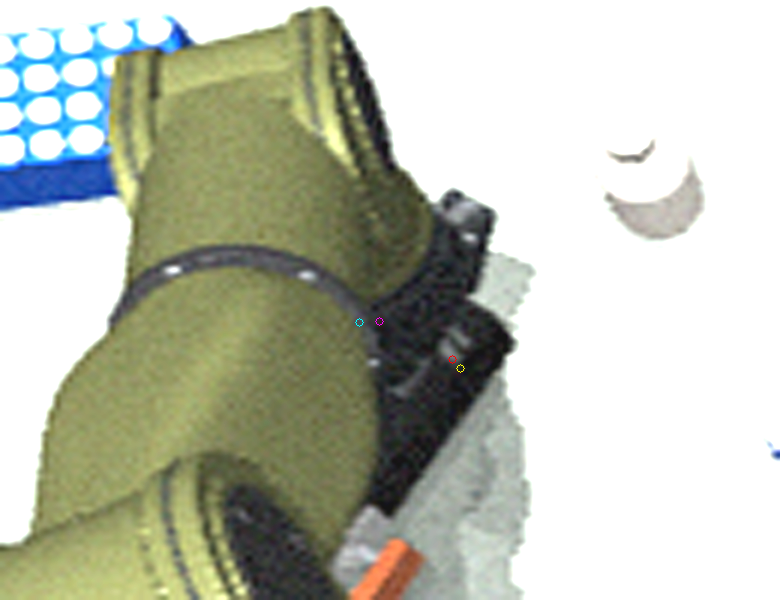

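The shut fingertips show at scene crop (158,295), about 40 mm above where the reported TCP projects. That explains passing over the knob without touching it. I'll check the tip height with a gentle touch on bare table.

Run:
```python
from bench import manip
from h import *
print(Ro.from_rotvec(manip.get_obs()["ee_rot"]).as_matrix())
manip.line_to([.6521,.2072,.2])
manip.line_to([.60,.13,.12]);
r=manip.line_to([.60,.13,.012],velocity=.04,force_limit=4); st(manip,r)
for n,x0,y0,x1,y1 in (("scene",380,150,510,260),("top",180,110,310,220)):
    s=manip.capture(n)
    im=s["img"][y0:y1,x0:x1];im=cv2.resize(im,None,fx=6,fy=5.45,interpolation=cv2.INTER_CUBIC)
    im=cv2.convertScaleAbs(im,alpha=2.2,beta=20)
    def mk(p,col):
        u=proj(s,p);cv2.circle(im,(int((u[0]-x0+.5)*6),int((u[1]-y0+.5)*5.45)),4,col,1)
    p=manip.get_obs()["tool_pos"]
    mk(p,(0,0,255));mk(p-[0,0,.019],(0,255,255))
    cv2.imwrite(f"pics/g_{n}.png",im)
```

```text
[[ 0.832  -0.5548  0.0028]
 [-0.5548 -0.832   0.0009]
 [ 0.0019 -0.0023 -1.    ]]
False t12.9 p [0.6001 0.13   0.0121] F [-0.1778 -0.5213  0.1048] w0.001 q7 -0.69
```

View pics/g_scene.png

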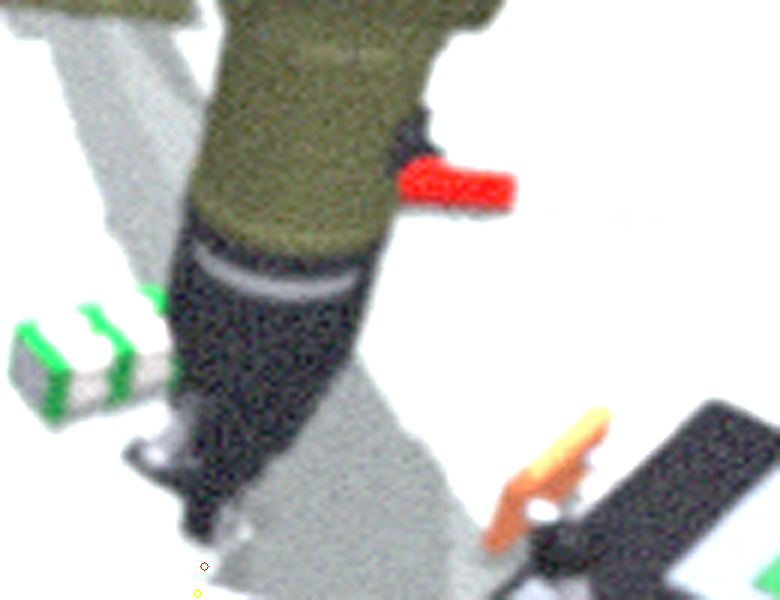

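View pics/g_top.png

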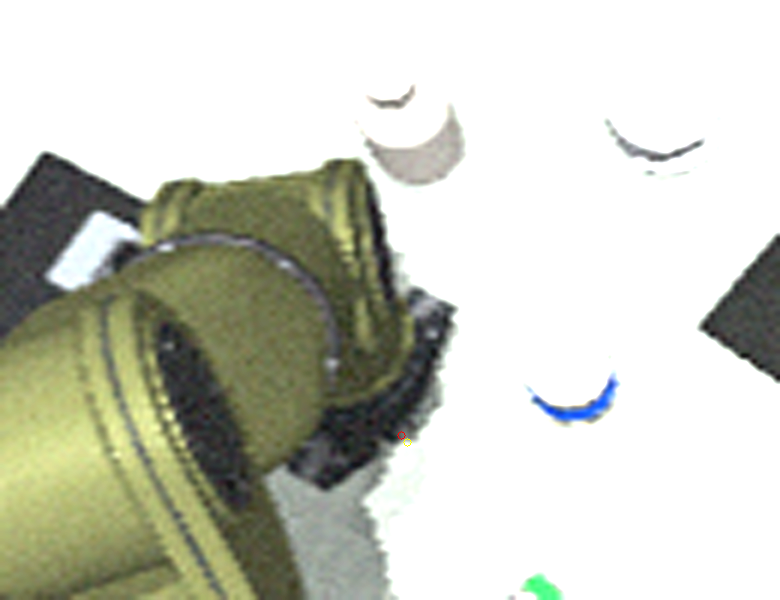

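No contact even with the TCP reported at z=0.012, so the real tips sit higher than the stated 19 mm. I'll keep descending with the force guard to measure the offset.

Run:
```python
from bench import manip
from h import *
r=manip.line_to([.60,.13,-.06],velocity=.03,force_limit=4); st(manip,r)
s=manip.capture("scene");x0,y0,x1,y1=380,150,510,260
im=s["img"][y0:y1,x0:x1];im=cv2.resize(im,None,fx=6,fy=5.45,interpolation=cv2.INTER_CUBIC)
im=cv2.convertScaleAbs(im,alpha=1.5,beta=20)
def mk(p,col):
        u=proj(s,p);cv2.circle(im,(int((u[0]-x0+.5)*6),int((u[1]-y0+.5)*5.45)),4,col,1)
p=manip.get_obs()["tool_pos"]
mk(p,(0,0,255));mk([p[0],p[1],0],(0,255,255))
cv2.imwrite(f"pics/h_scene.png",im)
```

```text
True t14.3 p [ 0.5999  0.13   -0.0201] F [-0.1104 -0.5773  5.6405] w0.004 q7 -0.68
```

View pics/h_scene.png

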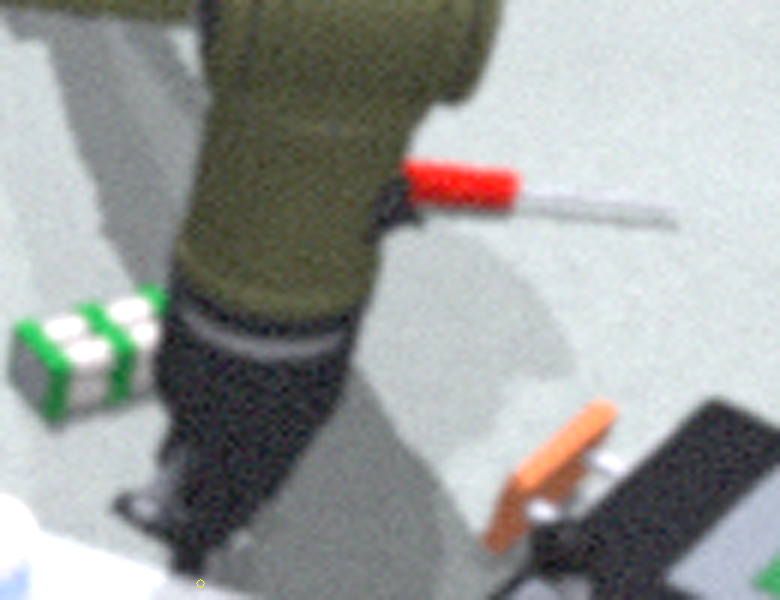

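The touch came at reported z = −0.020, where the tip spec predicts +0.019. So the tool really sits about 39 mm farther back than reported, and I'll correct for it. Back to the lever.

```bash
cat >> h.py <<'E'
OFF=.039  # true grasp point = reported - OFF*toolz (down-pointing measured)
E
python3 - <<'E'
from bench import manip
from h import *
R=rot(DN,-TY)
p=PIV-.07*TX;z=.129-OFF
manip.line_to([.6,.13,.14]);manip.line_to([p[0],p[1],.16],rotation=R)
manip.line_to([p[0],p[1],z]); st(manip,"down")
q=PIV+.03*TX
r=manip.line_to([q[0],q[1],z],velocity=.04,force_limit=12); st(manip,r)
o=manip.get_obs();print("s",(o["tool_pos"]-PIV)@TX)
s=manip.capture("scene");crop(s,440,190,560,300,"pics/i_s.png",5)
E
```

```text
down t16.9 p [0.6516 0.2064 0.0906] F [ 0.8432 -0.0235 -0.1451] w-0.000 q7 -0.80
True t18.6 p [0.6877 0.2622 0.0887] F [-1.4229 -0.6686  3.9701] w0.002 q7 -0.87
s -0.0036242088099910537
```

View pics/i_s.png

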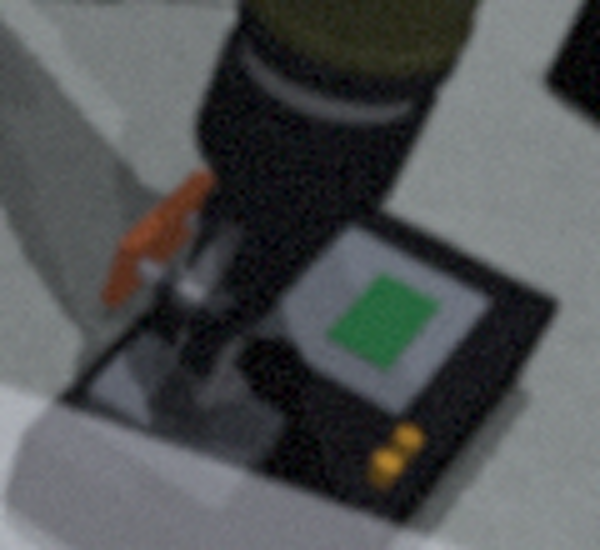

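The knob is now at crop (268,360), leaning back. I'll push a little firmer to confirm it's on the stop, then back off and look.

Run:
```python
from bench import manip
from h import *
q=PIV+.03*TX;z=.129-OFF
r=manip.line_to([q[0],q[1],z],velocity=.04,force_limit=18)
o=manip.get_obs();print(r,"s",(o["tool_pos"]-PIV)@TX);st(manip)
p=PIV-.05*TX
manip.line_to([p[0],p[1],z]);manip.line_to([p[0],p[1],.20]);
# move aside towards the long pack, opening
manip.set_gripper(1)
manip.move_pose([.55,-.02,.2],rot(DN,-TY));st(manip)
s=manip.capture("scene");crop(s,440,190,560,300,"pics/j_s.png",5)
t=manip.capture("top");cv2.imwrite("pics/j_t.png",t["img"])
```

```text
True s -0.0044379757175164415
 t19.0 p [0.687  0.2617 0.088 ] F [-2.419  -1.6767  4.5291] w-0.002 q7 -0.88
 t22.2 p [ 0.5513 -0.0182  0.2001] F [0.4331 0.9546 0.582 ] w1.000 q7 -0.48
```

View pics/j_s.png

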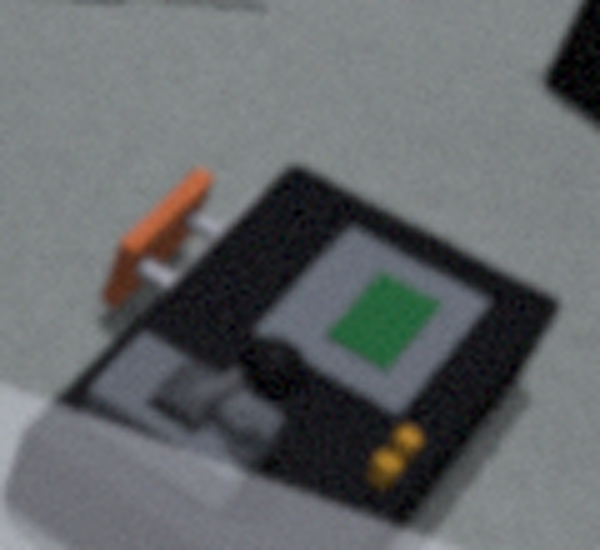

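View pics/j_t.png

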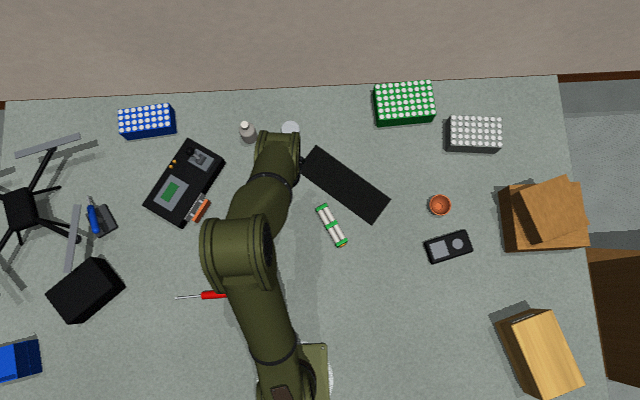

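The knob went from crop (168,175) to (270,365), leaning back against the stop, so the tester is on. Now I'll re-measure the long pack and grasp it.

```bash
cat >> h.py <<'E'
def pack(c,x0,y0,x1,y1,z=.04):
    img=c["img"].astype(int);B,G,R=img[...,0],img[...,1],img[...,2]
    m=(((G-R>40)&(G-B>30))|(img.min(2)>190)).astype(np.uint8)
    k=np.zeros_like(m);k[y0:y1,x0:x1]=m[y0:y1,x0:x1];k=cv2.morphologyEx(k,cv2.MORPH_CLOSE,np.ones((3,3)))
    cs,_=cv2.findContours(k,0,2);cc=max(cs,key=cv2.contourArea);bp=cv2.boxPoints(cv2.minAreaRect(cc))
    P=np.array([onplane(c,p,z) for p in bp])
    e=P[1]-P[0];f=P[2]-P[1]
    L=e if np.linalg.norm(e)>np.linalg.norm(f) else f
    return P.mean(0)[:2],L[:2]/np.linalg.norm(L),(np.linalg.norm(e),np.linalg.norm(f))
E
python3 - <<'E'
from bench import manip
from h import *
t=manip.capture("top")
c,a,l=pack(t,305,198,355,252);a=a if a[0]<0 else -a
print(c,a,l)
R=rot(DN,[-a[1],a[0],0]); print(rot(DN,[-a[1],a[0],0]), Ro.from_rotvec(R).as_matrix()[:,1])
g=c+.02*a
manip.move_pose([g[0],g[1],.10],R);st(manip)
s=manip.capture("scene");crop(s,270,140,400,250,"pics/k_s.png",6)
t=manip.capture("top");crop(t,270,170,400,280,"pics/k_t.png",6)
E
```

```text
[ 0.4673 -0.1389] [-0.9027 -0.4302] (np.float64(0.04160567267406432), np.float64(0.1408464224762809))
[ 2.6567 -1.6768  0.    ] [-0.9027 -0.4302  0.    ]
 t23.1 p [ 0.4514 -0.1464  0.1003] F [-0.1397 -0.3667  0.2845] w1.003 q7 -0.57
```

View pics/k_s.png

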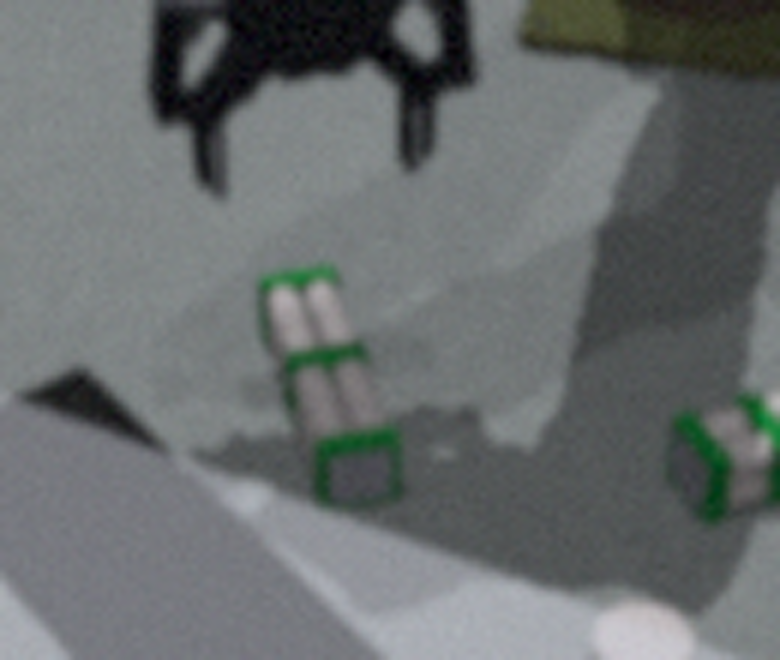

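View pics/k_t.png

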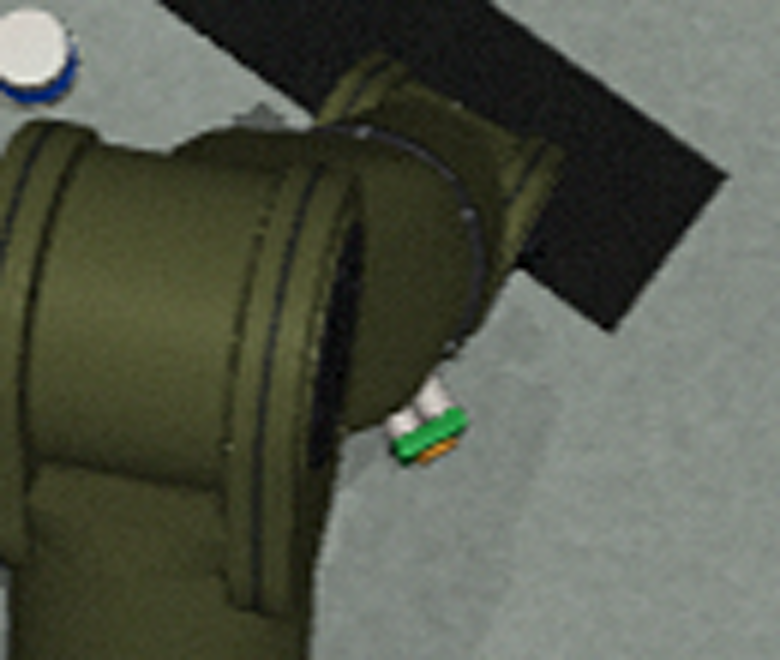

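Run:
```python
from bench import manip
from h import *
s=manip.capture("scene");o=manip.get_obs();p=o["tool_pos"]
a=Ro.from_rotvec(o["ee_rot"]).as_matrix()[:,0]
q=np.array([p[0],p[1],.133])
for k in (-.0425,0,.0425): print(k,proj(s,q+a*k))
for u in((269+215/6,139.5+190/6),(269+413/6,139.5+165/6)): print(u,onplane(s,u,.133))
```

```text
-0.0425 [337.5737 167.3028]
0 [322.9024 169.2148]
0.0425 [308.0303 171.1529]
(304.8333333333333, 171.16666666666666) [ 0.4721 -0.193   0.133 ]
(337.8333333333333, 167.0) [ 0.4316 -0.1073  0.133 ]
```

Finger midpoint and reported TCP agree in x and y within 4 mm. Grasping now.

Run:
```python
from bench import manip
from h import *
p=manip.get_obs()["tool_pos"]
r=manip.line_to([p[0],p[1],-.017],velocity=.12,force_limit=8);st(manip,r)
manip.set_gripper(0.0);st(manip,"grip")
manip.line_to([p[0],p[1],.08],velocity=.12);st(manip)
s=manip.capture("scene");crop(s,270,140,400,250,"pics/l_s.png",6)
```

```text
False t24.4 p [ 0.4519 -0.1462 -0.0165] F [ 0.1538 -0.4049  0.3218] w0.996 q7 -0.53
grip t24.9 p [ 0.4516 -0.1457 -0.0164] F [-0.9836  0.8837  6.3855] w0.459 q7 -0.53
 t25.9 p [ 0.4511 -0.1458  0.0795] F [-0.5837 -0.2166 -3.3173] w0.462 q7 -0.55
```

View pics/l_s.png

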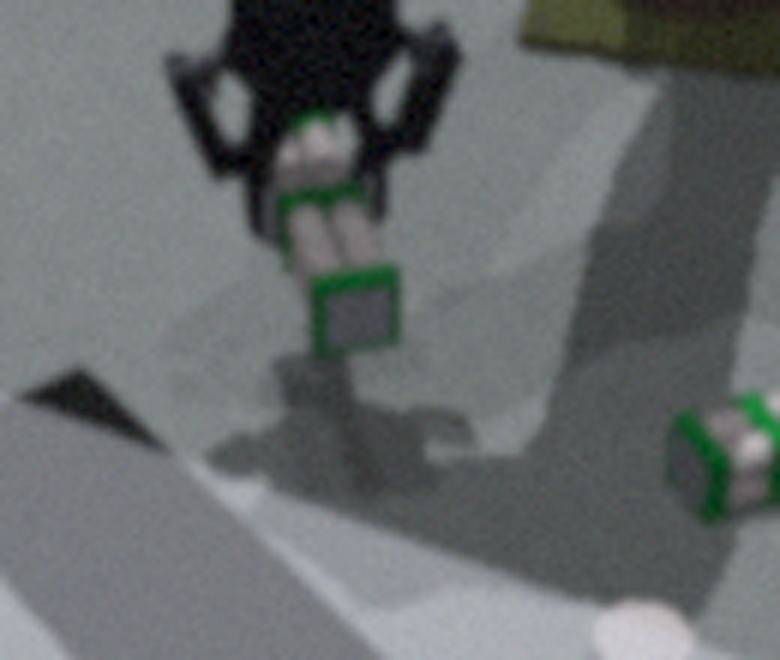

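The long pack is held, at width 0.46 (about 40 mm). Next is the plus end: approach the bar, press with a force guard, and hold.

```bash
cat >> h.py <<'E'
def approach(manip,side,dist,zoff=.037,back=.035):
    # side=+1 plus end towards tester ; dist: TCP to end tip
    R=rot(DN,TY*side)
    p=BAR-TX*(dist+back); 
    manip.move_pose([p[0],p[1],.13],R)
    manip.line_to([p[0],p[1],BAR[2]-zoff],velocity=.12);st(manip,"at bar")
def press(manip,dist,zoff=.037,back=.03,lim=16):
    p=BAR-TX*(dist-.03)
    r=manip.line_to([p[0],p[1],BAR[2]-zoff],velocity=.03,force_limit=lim)
    o=manip.get_obs();st(manip,("press",r));print("adv past bar_face",(o["tool_pos"]-BAR)@TX+dist, "F along",o["contact_force"]@TX,"z",o["tool_pos"][2]+zoff)
E
python3 - <<'E'
from bench import manip
from h import *
approach(manip,1,.055)
s=manip.capture("scene");crop(s,400,160,530,270,"pics/m_s.png",6)
t=manip.capture("top");crop(t,130,150,260,260,"pics/m_t.png",6)
E
```

```text
at bar t28.5 p [ 0.4791  0.1928 -0.0008] F [-0.6306  3.269  -0.1037] w0.464 q7 0.83
```

View pics/m_s.png

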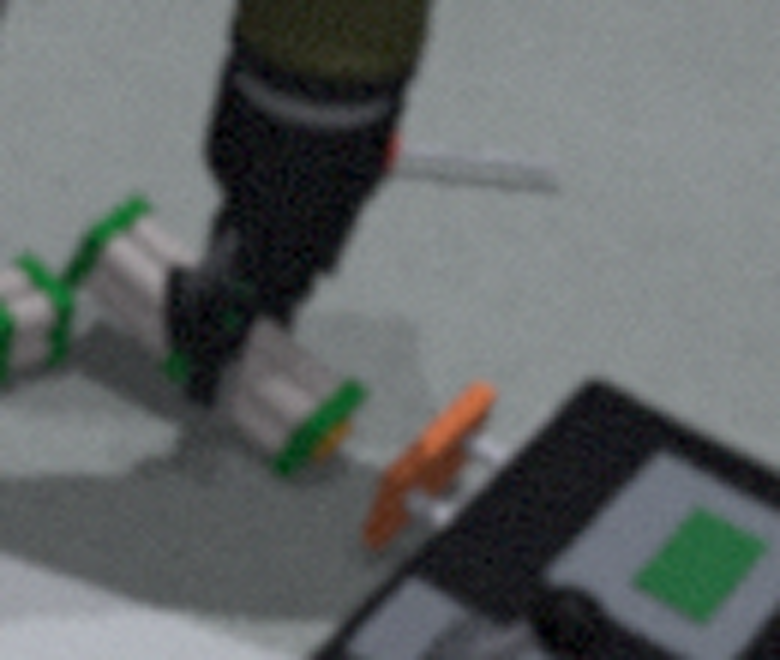

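View pics/m_t.png

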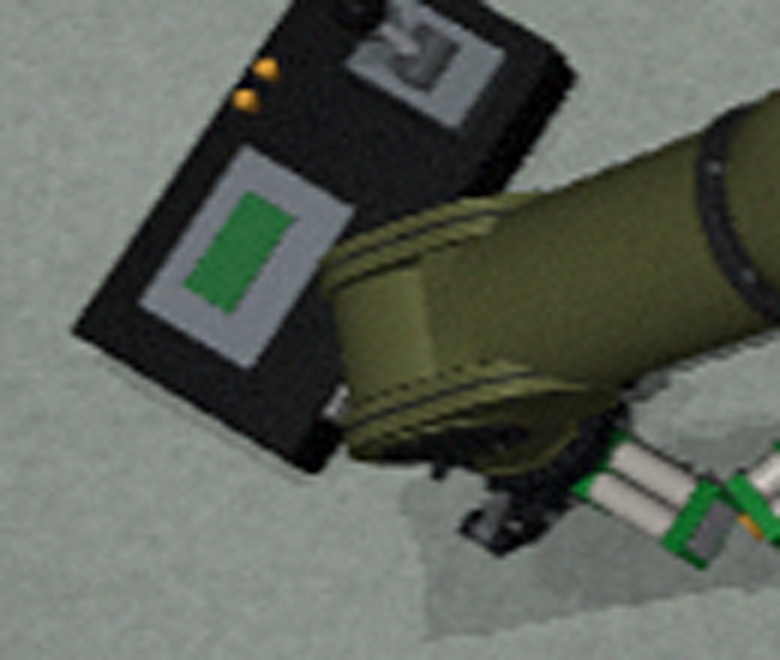

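The stud at scene crop (335,440) faces the bar at height. The long pack's tail is right next to the short pack, with a 3 N sideways force, so next time I'll start closer to the bar. Pressing now.

Run:
```python
from bench import manip
from h import *
press(manip,.055)
s=manip.capture("scene");crop(s,400,160,530,270,"pics/n_s.png",6)
manip.pause(.3);st(manip)
```

```text
('press', True) t30.1 p [ 0.5026  0.2268 -0.0027] F [-3.8492 -5.5454  0.1319] w0.459 q7 0.90
adv past bar_face 0.006160707095324493 F along -6.749246310307926 z 0.03430377449908274
 t30.5 p [ 0.5023  0.2264 -0.003 ] F [-3.2699 -4.8674  1.2646] w0.462 q7 0.90
```

View pics/n_s.png

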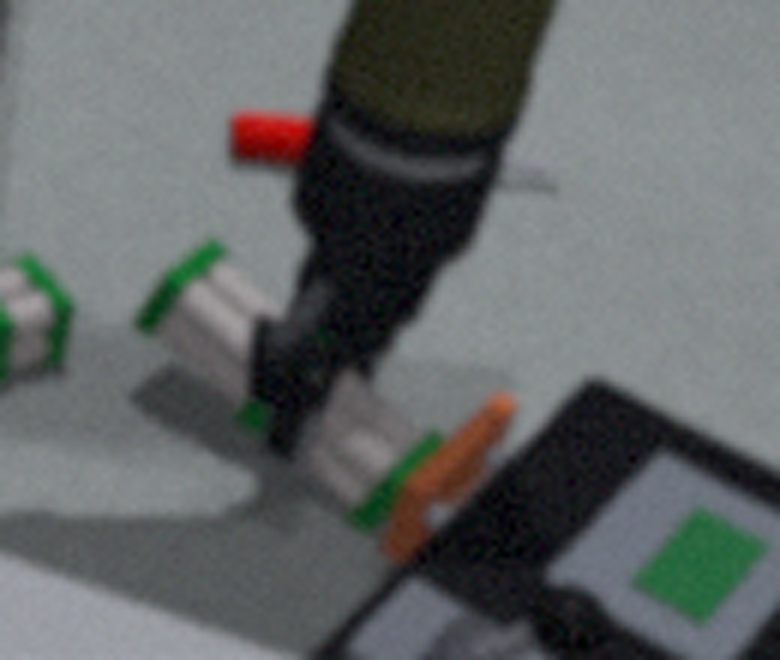

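The bar has started moving but the settled force is only about 6 N, so it isn't home yet. Before pushing on, I'll check that the stud is centred laterally on the bar.

```bash
cat > mk.py <<'E'
from h import *
def mark(s,pts,x0,y0,x1,y1,name,k=6,alpha=1.3):
    im=cv2.resize(s["img"][y0:y1,x0:x1],None,fx=k,fy=k,interpolation=cv2.INTER_CUBIC)
    im=cv2.convertScaleAbs(im,alpha=alpha,beta=10)
    for p,col in pts:
        u=proj(s,p);cv2.circle(im,(int((u[0]-x0+.5)*k),int((u[1]-y0+.5)*k)),3,col,-1)
    cv2.imwrite(name,im)
E
python3 - <<'E'
from bench import manip
from mk import *
s=manip.capture("scene")
adv=.006
pts=[]
for y in(-.04,0,.04):
    for z in(.014,.036,.058): pts.append((np.array([BAR[0],BAR[1],z])+TX*adv+TY*y,(255,0,255)))
p=manip.get_obs()["tool_pos"]+[0,0,.037]
for y in(-.02,.02):
    for z in(-.02,.02):
        for x in(-.09,.05): pts.append((p+TX*x+TY*y+[0,0,z],(0,0,255)))
mark(s,pts,400,160,530,260,"pics/o_s.png")
E
```

```text
(no output)
```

View pics/o_s.png

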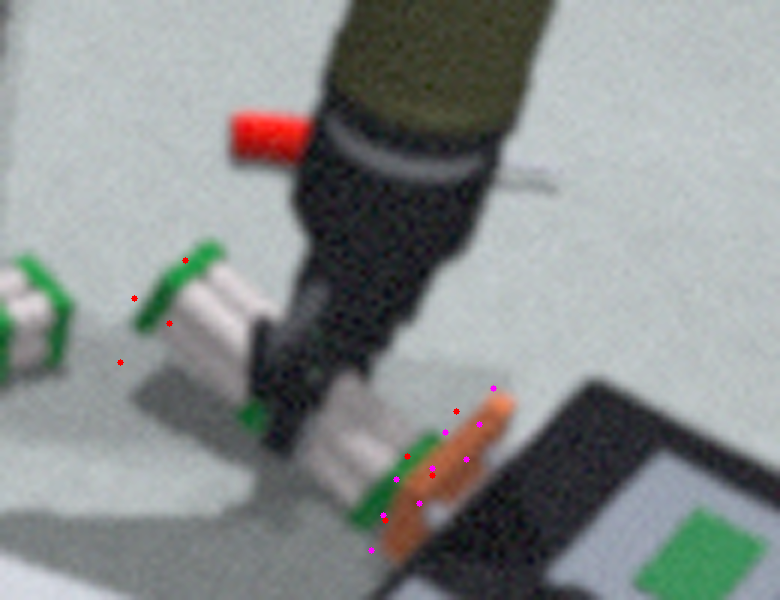

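The pack in the image is pitched about 16° nose-down. The tail sits some 23 mm above its predicted position, so it had come down onto the short pack. I'll back off, set it flat on free table, regrasp, and approach clear of the short pack.

Run:
```python
from bench import manip
from h import *
p=manip.get_obs()["tool_pos"]
q=p-TX*.015
manip.line_to(q,velocity=.1);manip.line_to([q[0],q[1],.12],velocity=.2)
a=np.array([-.9027,-.4302]);R=rot(DN,[-a[1],a[0],0])
g=np.array([.48,-.10])
manip.move_pose([g[0],g[1],.10],R)
r=manip.line_to([g[0],g[1],-.01],velocity=.08,force_limit=6);st(manip,r)
manip.set_gripper(1.0);manip.pause(.2)
manip.line_to([g[0],g[1],.14],velocity=.25)
manip.move_pose([.42,.25,.2],R);st(manip)
t=manip.capture("top");cv2.imwrite("pics/p_t.png",t["img"])
s=manip.capture("scene");cv2.imwrite("pics/p_s.png",s["img"])
```

```text
True t34.2 p [ 0.4803 -0.0996 -0.0048] F [1.7176 0.8965 1.3148] w0.454 q7 -0.55
 t37.0 p [0.4205 0.2485 0.1996] F [ 0.7776 -0.7472 -0.4258] w1.002 q7 -1.28
```

View pics/p_t.png

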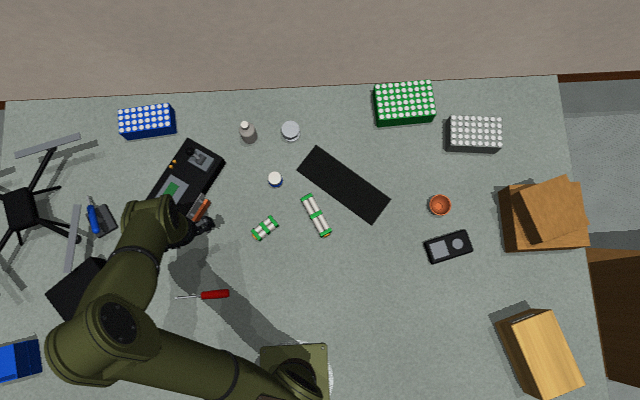

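View pics/p_s.png

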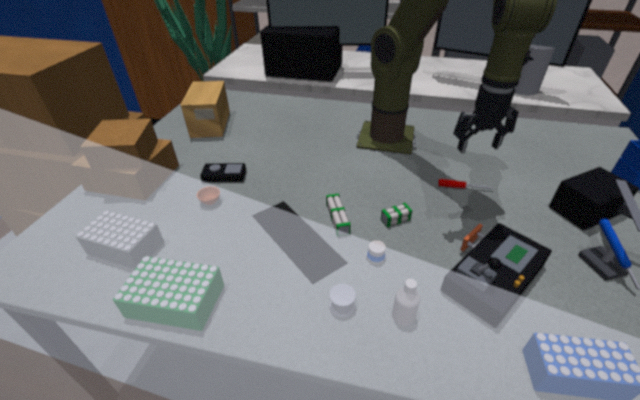

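Both packs now lie flat: the long at (316,215), the short unchanged at (264,228). Regrasping the long pack.

Run:
```python
from bench import manip
from mk import *
t=manip.capture("top")
c,a,l=pack(t,293,185,340,243);a=a if a[0]<0 else -a
print("long",c,a,l)
c2,a2,l2=pack(t,245,210,285,247);print("short",c2,a2,l2)
R=rot(DN,[-a[1],a[0],0]);g=c+.02*a
manip.move_pose([g[0],g[1],.10],R)
r=manip.line_to([g[0],g[1],-.017],velocity=.15,force_limit=8);st(manip,r)
manip.set_gripper(0.0);st(manip,"grip")
manip.line_to([g[0],g[1],.11],velocity=.15)
R=rot(DN,TY)
p=BAR-TX*(.055+.012)
p1=p+TY*.09
manip.move_pose([p1[0],p1[1],.11],R)
manip.line_to([p1[0],p1[1],.036-.037],velocity=.12)
st(manip)
s=manip.capture("scene")
pts=[];p=manip.get_obs()["tool_pos"]+[0,0,.037]
for y in(-.02,.02):
    for z in(-.02,.02):
        for x in(-.09,.05): pts.append((p+TX*x+TY*y+[0,0,z],(0,0,255)))
mark(s,pts,400,150,530,250,"pics/q_s.png")
```

```text
long [ 0.5017 -0.091 ] [-0.9013 -0.4332] (np.float64(0.04013786761004486), np.float64(0.1403766445890203))
short [0.4682 0.0731] [ 0.5959 -0.803 ] (np.float64(0.0801949806909122), np.float64(0.04267537050829817))
False t39.5 p [ 0.4842 -0.0995 -0.0164] F [ 0.4854 -0.4564  0.7191] w1.004 q7 -0.44
grip t40.0 p [ 0.4837 -0.0993 -0.0164] F [-0.1688  0.2413  6.7178] w0.463 q7 -0.44
 t43.4 p [ 0.4177  0.2619 -0.0006] F [ 0.3268  0.1983 -3.9153] w0.464 q7 0.68
```

View pics/q_s.png

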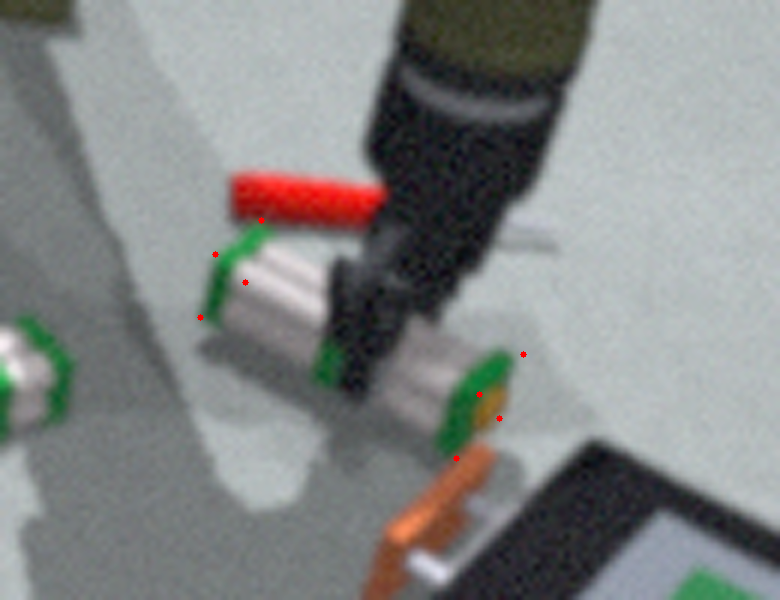

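The pack now matches its predicted outline and is level. I'll slide sideways to the bar's middle and press.

Run:
```python
from bench import manip
from mk import *
p=BAR-TX*(.055+.012)
r=manip.line_to([p[0],p[1],-.001],velocity=.1,force_limit=12);st(manip,r)
# press in increments until settled axial force is high
for adv in (.006,.010,.013,.016,.019,.022,.025,.028):
    q=BAR-TX*(.055-adv)
    r=manip.line_to([q[0],q[1],-.001],velocity=.04,force_limit=30)
    o=manip.get_obs();f=o["contact_force"];print(adv,r,"act %.4f"%((o["tool_pos"]-BAR)@TX+.055),"Fx %.1f Fy %.1f Fz %.1f"%(f@TX,f@TY,f[2]))
    if r or -(f@TX)>17: break
s=manip.capture("scene")
pts=[];p=manip.get_obs()["tool_pos"]+[0,0,.037]
for y in(-.02,.02):
    for z in(-.02,.02):
        for x in(-.09,.05): pts.append((p+TX*x+TY*y+[0,0,z],(0,0,255)))
mark(s,pts,400,150,530,250,"pics/r_s.png")
manip.pause(1.2);st(manip,"held")
```

```text
False t44.5 p [ 0.4916  0.2125 -0.0008] F [ 0.1368  0.0957 -3.3976] w0.459 q7 1.00
0.006 False act 0.0047 Fx -4.7 Fy 1.1 Fz -1.1
0.01 False act 0.0078 Fx -7.0 Fy 1.0 Fz -1.0
0.013 False act 0.0100 Fx -7.4 Fy 0.6 Fz -1.4
0.016 False act 0.0110 Fx -11.3 Fy 1.8 Fz 0.5
0.019 False act 0.0109 Fx -16.4 Fy 1.6 Fz 4.5
0.022 False act 0.0108 Fx -21.6 Fy 3.7 Fz 7.1
held t47.6 p [ 0.5051  0.2307 -0.0026] F [-12.5051 -15.8094   6.9207] w0.460 q7 1.06
```

View pics/r_s.png

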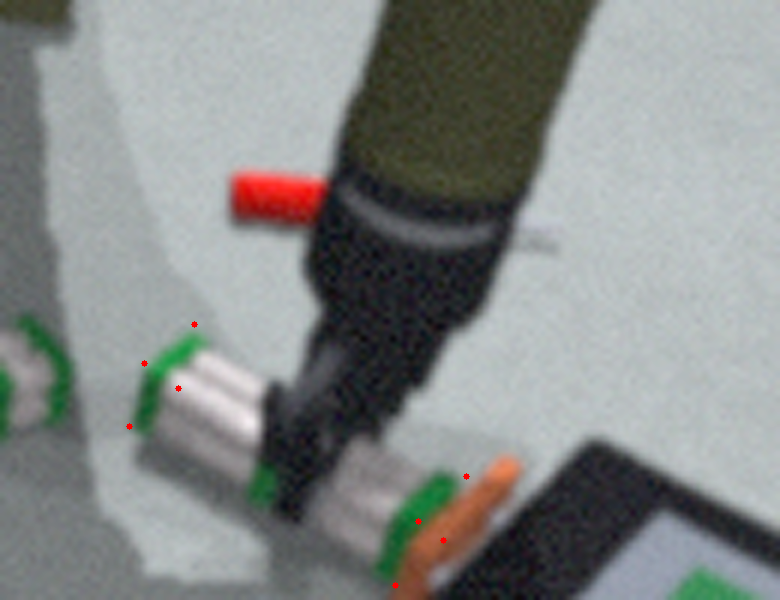

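The bar hit its hard stop: position stayed at 0.0108 to 0.011 while force rose to 20 N, and I held for over a second. Now the minus end.

```bash
cat >> mk.py <<'E'
def go_side(manip,side,dist,lat=.09,zc=-.001,back=.012):
    R=rot(DN,TY*side);p=BAR-TX*(dist+back)
    p1=p+TY*lat
    manip.move_pose([p1[0],p1[1],.11],R)
    manip.line_to([p1[0],p1[1],zc],velocity=.15)
    r=manip.line_to([p[0],p[1],zc],velocity=.1,force_limit=12);st(manip,("slid",r))
def leave_side(manip,dist,lat=.09,back=.012):
    z=manip.get_obs()["tool_pos"][2]
    p=BAR-TX*(dist+back);manip.line_to([p[0],p[1],z],velocity=.08)
    p=p+TY*lat;manip.line_to([p[0],p[1],z],velocity=.15)
    manip.line_to([p[0],p[1],.11],velocity=.2)
def pressinc(manip,dist,zc=-.001,hold=1.2,fmax=17):
    for adv in (.004,.008,.012,.015,.018,.021,.024,.027):
        q=BAR-TX*(dist-adv)
        r=manip.line_to([q[0],q[1],zc],velocity=.04,force_limit=30)
        o=manip.get_obs();f=o["contact_force"];print(adv,r,"act %.4f"%((o["tool_pos"]-BAR)@TX+dist),"Fx %.1f Fy %.1f Fz %.1f"%(f@TX,f@TY,f[2]))
        if r or -(f@TX)>fmax: break
    manip.pause(hold);st(manip,"held")
def outline(manip,side,back,front,box,name,zoff=.037):
    s=manip.capture("scene");pts=[];p=manip.get_obs()["tool_pos"]+[0,0,zoff]
    for y in(-.02,.02):
      for z in(-.02,.02):
        for x in(-back,front): pts.append((p+TX*x+TY*y+[0,0,z],(0,0,255)))
    mark(s,pts,*box,name)
E
python3 - <<'E'
from bench import manip
from mk import *
leave_side(manip,.055)
go_side(manip,-1,.09)
outline(manip,-1,.05,.09,(400,150,530,250),"pics/s_s.png")
E
```

```text
('slid', False) t53.1 p [ 0.4718  0.1833 -0.0011] F [-1.0813  0.1074 -3.5233] w0.463 q7 -0.24
```

View pics/s_s.png

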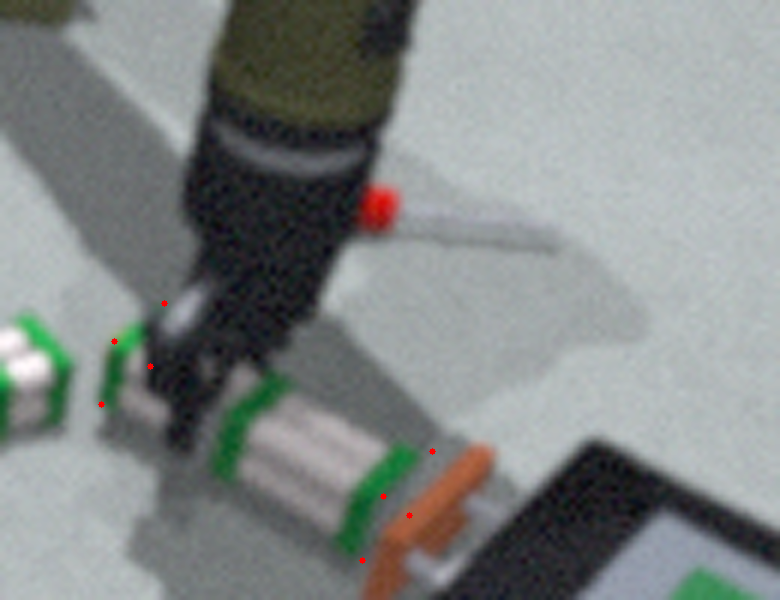

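The minus end is level and centred in front of the bar. Pressing.

Run:
```python
from bench import manip
from mk import *
pressinc(manip,.09)
outline(manip,-1,.05,.09,(400,150,530,250),"pics/t_s.png")
```

```text
0.004 False act 0.0033 Fx -3.7 Fy 0.1 Fz -1.8
0.008 False act 0.0069 Fx -5.3 Fy -0.4 Fz -2.1
0.012 False act 0.0103 Fx -6.6 Fy 0.1 Fz -1.6
0.015 False act 0.0126 Fx -6.6 Fy 0.5 Fz -1.5
0.018 False act 0.0133 Fx -11.0 Fy 0.6 Fz -0.5
0.021 False act 0.0132 Fx -17.1 Fy 0.8 Fz 2.0
held t56.2 p [ 0.4862  0.2041 -0.0014] F [ -9.7255 -13.837    2.1042] w0.458 q7 -0.30
```

View pics/t_s.png

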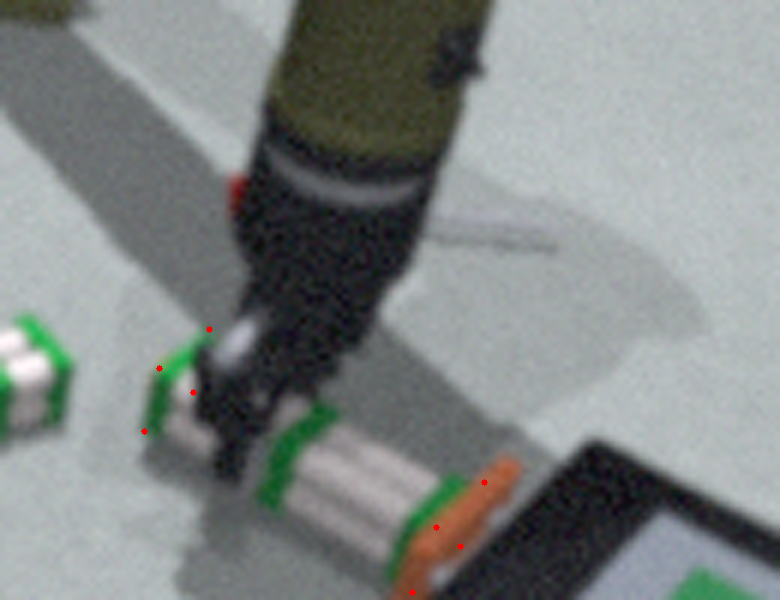

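The bar is hard home again (stopped at 0.0132, 17 N, held), so the long pack is tested. Now I'll check joint solutions for standing it up over the mat.

Run:
```python
from bench import manip
from mk import *
leave_side(manip,.09);st(manip)
p=manip.get_obs()["tool_pos"]
manip.line_to([p[0],p[1],.26],velocity=.25)
print(manip.get_obs()["qpos"])
P=[.655,-.124]
for az in(-60,-40,-20,0,20,40):
    a=np.radians(az);d=np.array([np.cos(a),np.sin(a),0]);R=rot(d,[-d[1],d[0],0])
    print(az,manip.ik([*P,.3],R),manip.ik([*P,.1],R))
```

```text
t58.2 p [0.3981 0.2323 0.1096] F [-0.1137 -0.3449 -3.2023] w0.459 q7 -0.42
[-1.1168  0.5076  0.7677  2.0049 -0.48    0.8195 -0.6614]
-60 [-1.0482  1.6719  1.46    2.0674  1.0581  0.0522 -1.2003] [-1.0781  1.9545  1.2275  1.9029  0.5122  0.2067 -1.0029]
-40 [-0.2586  1.036  -0.1943  2.3627  2.0453  1.8352 -1.7113] [-0.5414  1.5101  0.2295  2.179   1.9826  1.564  -2.1582]
-20 None [-0.4565  1.6994  0.4352  2.3657  2.3181  1.9112 -2.5338]
0 None [ 1.1188  2.0675 -1.2689  2.3085  3.6584  1.2328  0.1351]
20 [ 1.2113  1.4076 -1.2648  2.3115  3.5728  0.7994 -0.4768] [ 1.2244  1.7748 -1.035   2.1209  3.9923  0.7457 -0.4916]
40 None [ 1.3325  1.8231 -1.2502  1.8142 -0.7162  0.2734 -2.0782]
```

Run:
```python
from bench import manip
from mk import *
a=np.radians(-35);d=np.array([np.cos(a),np.sin(a),0])
manip.move_pose([.60,-.12,.24],rot(DN,[-d[1],d[0],0]));st(manip);print(manip.get_obs()["qpos"])
q0=manip.get_obs()["qpos"]
for P in([.655,-.124],[.60,-.185],[.55,-.24]):
  for az in(-120,-90,-70,-50,-35,-20,0,20,45,70,90):
    a=np.radians(az);d=np.array([np.cos(a),np.sin(a),0])
    o=[]
    for tilt in(30,60,90):
        e=np.radians(tilt);z=np.array(DN)*np.cos(e)+d*np.sin(e)
        q=manip.ik([*P,.2 if tilt<90 else .11],rot(z,[-d[1],d[0],0]))
        o.append("None" if q is None else "%.1f@%d"%(np.abs(q-q0).max(),np.abs(q-q0).argmax()+1))
    print(P,az,o)
```

```text
t60.6 p [ 0.5997 -0.1183  0.2392] F [ 0.0168  0.9303 -3.6899] w0.462 q7 1.21
[ 0.0139  0.6442  0.1895  1.5858 -0.1436  0.927   1.214 ]
[0.655, -0.124] -120 ['1.5@7', '1.6@7', '1.6@7']
[0.655, -0.124] -90 ['1.1@7', '1.4@7', '1.4@7']
[0.655, -0.124] -70 ['0.9@7', '1.1@7', '1.7@7']
[0.655, -0.124] -50 ['0.7@6', '2.2@7', '2.9@7']
[0.655, -0.124] -35 ['0.8@6', '2.3@5', '3.1@7']
[0.655, -0.124] -20 ['1.7@5', '2.5@5', '3.7@7']
[0.655, -0.124] 0 ['1.7@5', '2.8@5', '3.8@5']
[0.655, -0.124] 20 ['0.9@7', '2.9@5', '3.8@5']
[0.655, -0.124] 45 ['1.2@7', '1.5@3', '3.1@7']
[0.655, -0.124] 70 ['1.4@3', '3.5@7', '3.5@7']
[0.655, -0.124] 90 ['3.4@7', '3.5@7', '3.6@7']
[0.6, -0.185] -120 ['1.4@7', '1.6@7', '1.6@7']
[0.6, -0.185] -90 ['1.0@7', '1.3@7', '1.3@7']
[0.6, -0.185] -70 ['0.8@7', '1.0@7', '1.4@2']
[0.6, -0.185] -50 ['0.8@6', '2.3@7', '3.2@7']
[0.6, -0.185] -35 ['1.7@5', '2.3@5', '3.5@7']
[0.6, -0.185] -20 ['1.8@5', 'None', '3.9@5']
[0.6, -0.185] 0 ['1.7@5', '2.9@5', '3.9@5']
[0.6, -0.185] 20 ['1.1@7', '2.9@5', '3.9@5']
[0.6, -0.185] 45 ['1.2@3', '1.6@3', '3.4@7']
[0.6, -0.185] 70 ['3.5@7', '3.4@7', '3.4@7']
[0.6, -0.185] 90 ['3.3@7', '3.4@7', '3.5@7']
[0.55, -0.24] -120 ['1.3@7', '1.5@7', '1.6@7']
[0.55, -0.24] -90 ['1.0@7', '1.2@7', '1.5@7']
[0.55, -0.24] -70 ['0.7@6', '2.5@7', '3.1@7']
[0.55, -0.24] -50 ['1.8@7', '2.4@7', '3.5@7']
[0.55, -0.24] -35 ['1.8@5', 'None', '3.9@7']
[0.55, -0.24] -20 ['1.8@5', 'None', '4.0@5']
[0.55, -0.24] 0 ['1.7@5', '3.0@5', '3.7@5']
[0.55, -0.24] 20 ['1.2@7', '2.9@5', '4.2@5']
[0.55, -0.24] 45 ['1.3@7', '3.5@7', '3.3@7']
[0.55, -0.24] 70 ['3.3@7', '3.4@7', '3.3@7']
[0.55, -0.24] 90 ['3.1@7', '3.2@7', '3.5@7']
```

Coming from +y (tool pointing −y) is the continuous solution. I'll tilt up at a hover over the mat and look, to learn whether the 39 mm offset lies along the tool or along world z.

Run:
```python
from bench import manip
from mk import *
d=np.array([0,-1.,0]);X=[-d[1],d[0],0]
e=np.radians(45);z=np.array(DN)*np.cos(e)+d*np.sin(e)
manip.move_pose([.559,-.22,.25],rot(z,X));st(manip)
manip.move_pose([.559,-.239-.039,.20],rot(d,X));st(manip);print(manip.get_obs()["qpos"])
o=manip.get_obs();p=o["tool_pos"]
for n,box in(("scene",(240,110,370,210)),("top",(290,150,420,250))):
    s=manip.capture(n)
    pts=[]
    for off,col in((-OFF*d,(0,0,255)),(np.array([0,0,OFF]),(255,0,255))):
        for zz in(-.09,.05):
            for x in(-.02,.02):
                for y in(-.02,.02): pts.append((p+off+[x,y,zz],col))
    mark(s,pts,*box,f"pics/u_{n}.png")
```

```text
t61.7 p [ 0.5594 -0.219   0.2494] F [ 0.4248  0.1077 -2.8652] w0.459 q7 0.03
 t62.7 p [ 0.5597 -0.2784  0.2006] F [-0.3198  0.1871 -2.6507] w0.460 q7 -0.44
[-0.7903  1.7511  1.2974  1.8564  0.1385  0.4944 -0.443 ]
```

View pics/u_scene.png

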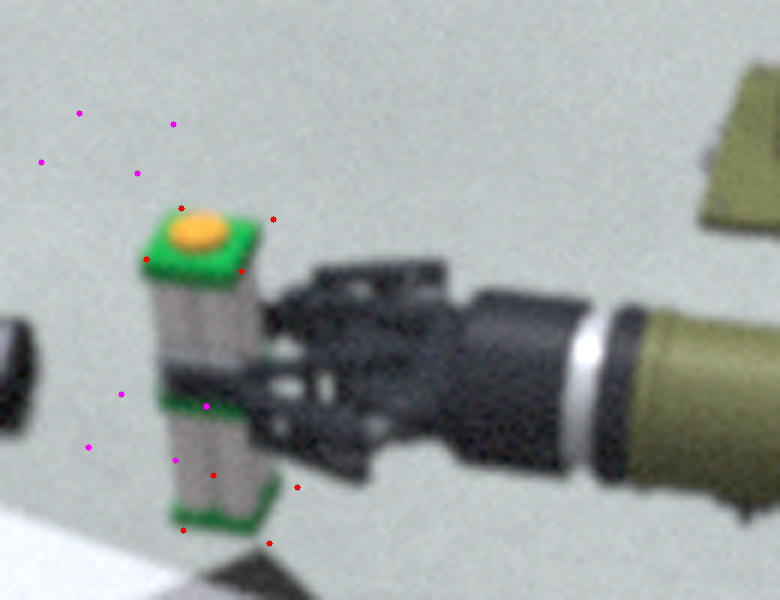

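View pics/u_top.png

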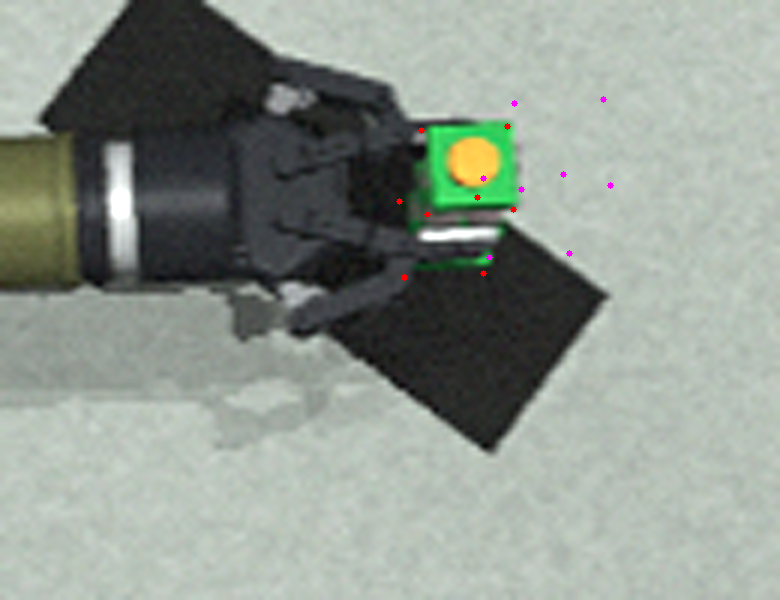

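The offset is along the tool axis: the red prediction matches, and the pack is upright with its stud up. Lowering it onto the mat.

Run:
```python
from bench import manip
from mk import *
p=manip.get_obs()["tool_pos"]
manip.line_to([.559,p[1],.115],velocity=.12)
r=manip.line_to([.559,p[1],.082],velocity=.03,force_limit=4);st(manip,r)
manip.set_gripper(1.0);st(manip,"open")
p=manip.get_obs()["tool_pos"]
manip.line_to([p[0],p[1]+.12,p[2]+.004],velocity=.15);st(manip)
manip.line_to([p[0],p[1]+.12,.24],velocity=.2)
s=manip.capture("scene");crop(s,240,130,370,240,"pics/v_s.png",6)
t=manip.capture("top");crop(t,280,140,410,250,"pics/v_t.png",6)
```

```text
True t64.4 p [ 0.559  -0.2781  0.0933] F [0.6707 1.0713 5.0099] w0.457 q7 -0.53
open t64.9 p [ 0.559  -0.2781  0.09  ] F [-0.6531 -0.6371  0.6555] w1.000 q7 -0.53
 t65.9 p [ 0.5583 -0.1589  0.0942] F [-0.0182 -0.1666  0.0909] w1.001 q7 -0.51
```

View pics/v_s.png

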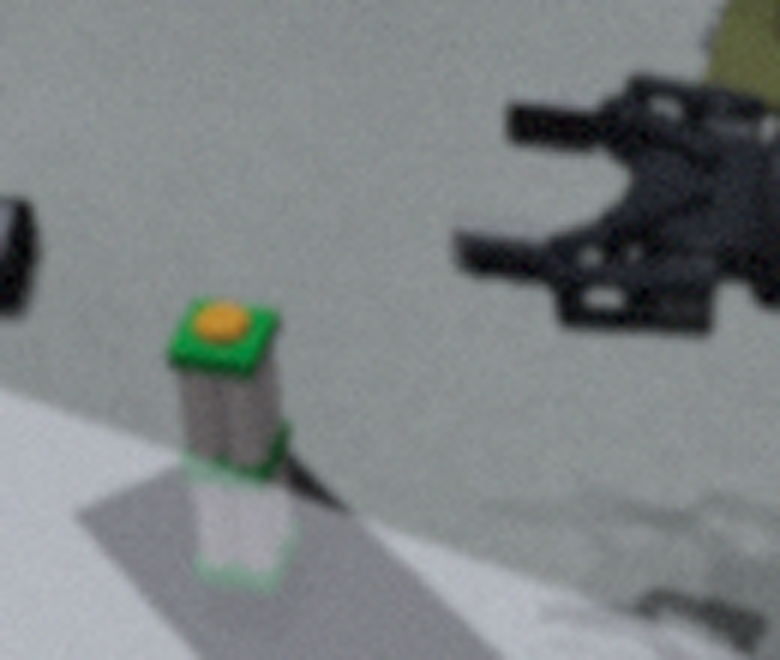

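View pics/v_t.png

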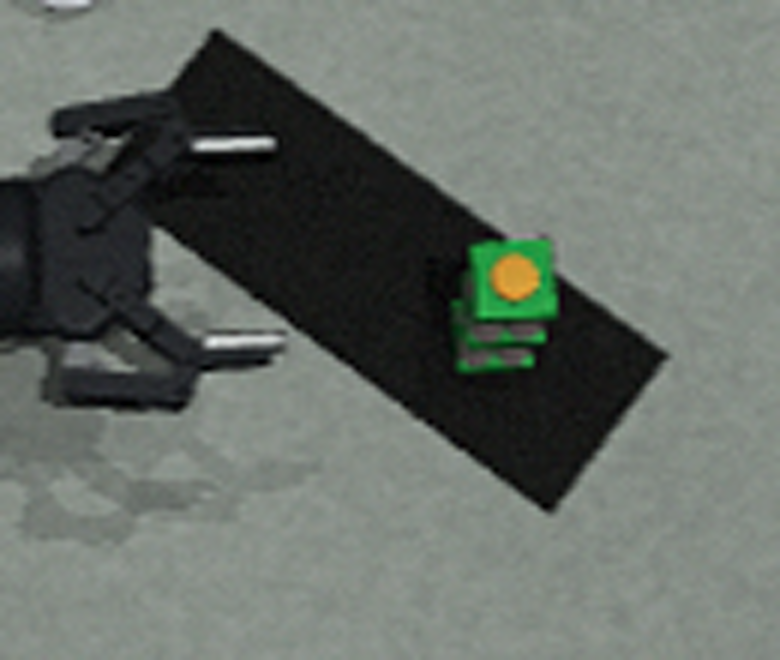

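The long pack stands upright, stud up, with its base inside the mat. Now the short pack.

Run:
```python
from bench import manip
from mk import *
t=manip.capture("top")
c,a,l=pack(t,240,205,290,250);a=a if a[0]<0 else -a
print("short",c,a,l)
R=rot(DN,[-a[1],a[0],0]);g=c+.022*a
manip.move_pose([.52,-.02,.2],R);
t=manip.capture("top");s=manip.capture("scene");
manip.move_pose([g[0],g[1],.08],R);st(manip);print(manip.get_obs()["qpos"])
s=manip.capture("scene");crop(s,340,120,470,230,"pics/w_s.png",6)
```

```text
short [0.4682 0.0731] [-0.5959  0.803 ] (np.float64(0.0801949806909122), np.float64(0.04267537050829817))
 t68.8 p [0.456  0.0898 0.0798] F [ 1.2328 -1.0346  0.1145] w1.001 q7 -1.85
[-0.5545  0.7844  0.434   2.1701 -0.924   0.3789 -1.8524]
```

View pics/w_s.png

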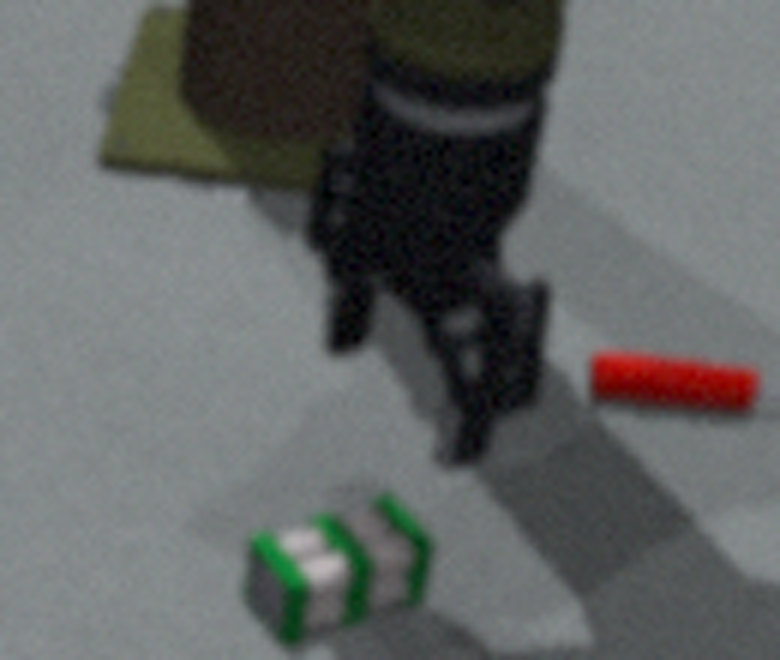

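Run:
```python
from bench import manip
from mk import *
p=manip.get_obs()["tool_pos"]
r=manip.line_to([p[0],p[1],-.017],velocity=.12,force_limit=8);st(manip,r)
manip.set_gripper(0.0);st(manip,"grip")
manip.line_to([p[0],p[1],.11],velocity=.15)
go_side(manip,1,.023,lat=0,back=.025)
outline(manip,1,.062,.018,(400,150,530,250),"pics/x_s.png")
t=manip.capture("top");crop(t,150,160,280,270,"pics/x_t.png",6)
```

```text
False t69.8 p [ 0.4572  0.089  -0.0166] F [ 0.1274 -0.8343 -0.1566] w1.001 q7 -1.82
grip t70.3 p [ 0.4568  0.0894 -0.0165] F [-0.4073  0.3668  5.7461] w0.459 q7 -1.82
('slid', False) t75.0 p [ 0.5033  0.2278 -0.0002] F [ 0.3912 -0.5566 -2.0694] w0.459 q7 0.88
```

View pics/x_s.png

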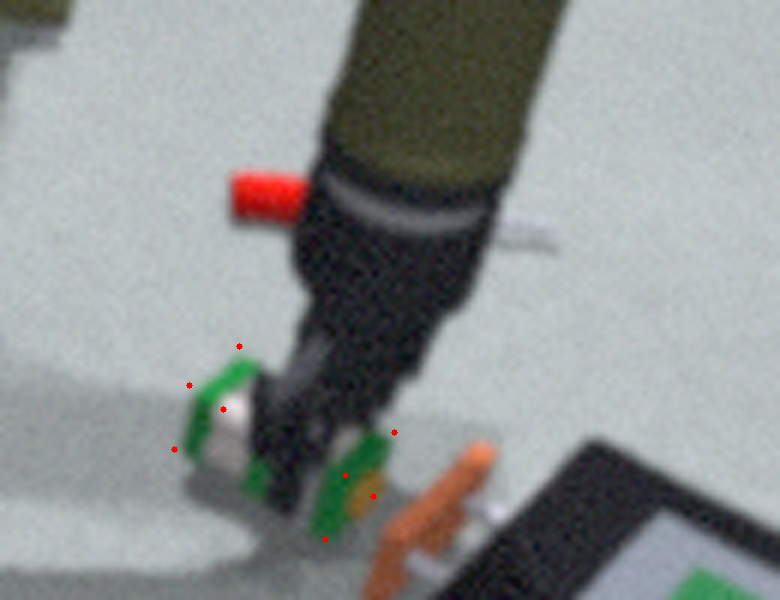

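View pics/x_t.png

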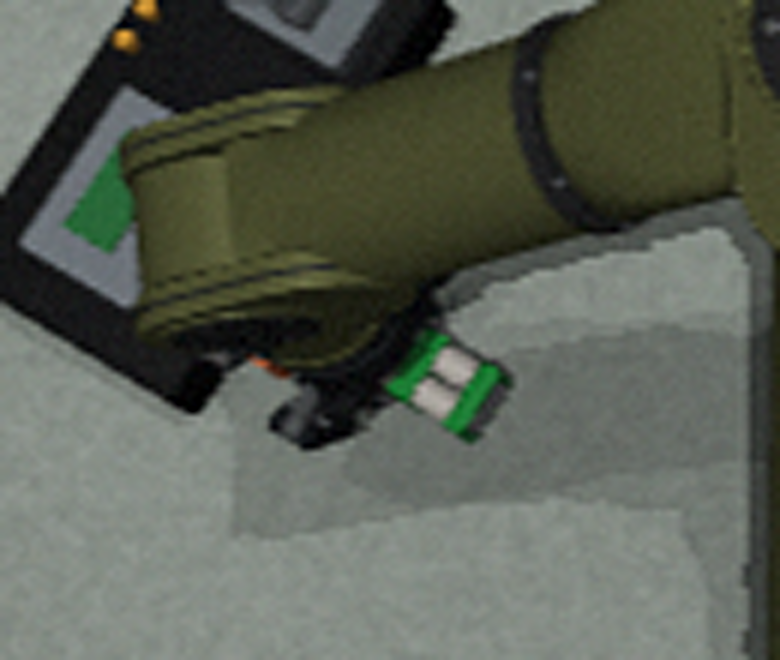

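The short pack is level, with its stud at crop (370,492) facing the bar's middle. I'll press it, turn it, and press the minus end.

Run:
```python
from bench import manip
from mk import *
pressinc(manip,.023)
outline(manip,1,.062,.018,(400,150,530,250),"pics/y1.png")
p=BAR-TX*(.023+.03);manip.line_to([p[0],p[1],-.001],velocity=.08);manip.line_to([p[0],p[1],.11],velocity=.2)
go_side(manip,-1,.062,lat=0,back=.025)
outline(manip,-1,.018,.062,(400,150,530,250),"pics/y2.png")
```

```text
0.004 False act 0.0026 Fx -4.8 Fy 0.0 Fz 1.2
0.008 False act 0.0057 Fx -6.6 Fy 0.5 Fz 1.1
0.012 False act 0.0080 Fx -9.8 Fy 0.8 Fz 2.8
0.015 False act 0.0079 Fx -16.7 Fy 0.6 Fz 7.5
0.018 False act 0.0078 Fx -23.6 Fy 1.0 Fz 12.0
held t78.2 p [ 0.5212  0.2547 -0.0024] F [-13.7981 -18.4902  12.486 ] w0.454 q7 0.94
('slid', False) t82.3 p [ 0.4817  0.1954 -0.0003] F [-0.0016 -0.1201 -2.8938] w0.461 q7 -0.67
```

View pics/y1.png

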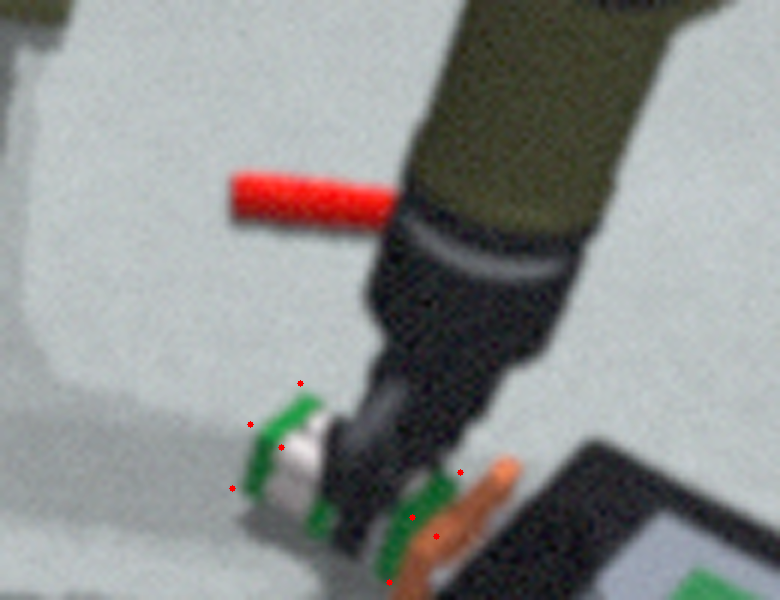

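View pics/y2.png

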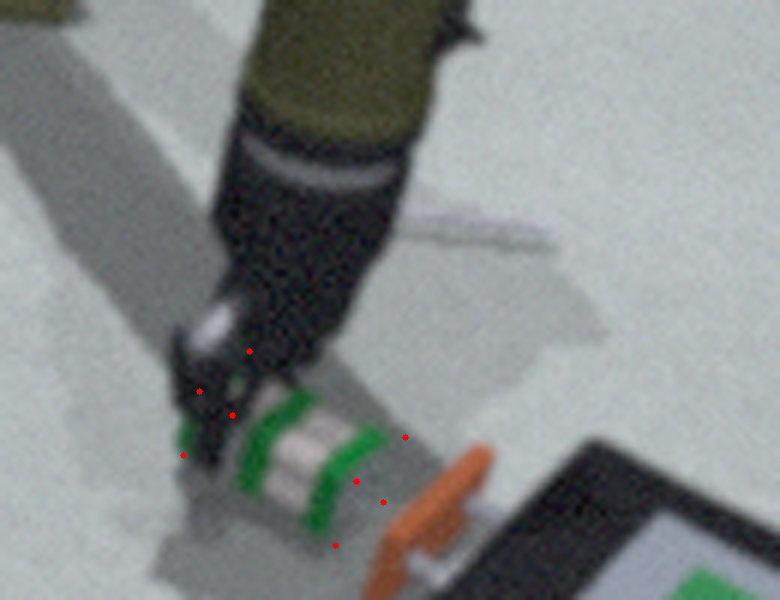

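The bar edge at crop (515,465) is in the same place as in the long pack's fully-home picture, so the short's plus press was home. Now the minus press.

Run:
```python
from bench import manip
from mk import *
pressinc(manip,.062)
outline(manip,-1,.018,.062,(400,150,530,250),"pics/z1.png")
o=manip.get_obs();f=o["contact_force"];print(f@TX)
```

```text
0.004 False act 0.0038 Fx -0.2 Fy -0.3 Fz -1.7
0.008 False act 0.0069 Fx -3.7 Fy -0.2 Fz -1.5
0.012 False act 0.0106 Fx -4.8 Fy -0.6 Fz -1.0
0.015 False act 0.0129 Fx -6.1 Fy -1.3 Fz 0.2
0.018 False act 0.0153 Fx -8.0 Fy -0.8 Fz 0.8
0.021 False act 0.0163 Fx -10.7 Fy -2.2 Fz 1.8
0.024 False act 0.0162 Fx -15.2 Fy -0.9 Fz 3.1
0.027 False act 0.0161 Fx -21.0 Fy -0.3 Fz 5.4
held t86.2 p [ 0.5035  0.2296 -0.0018] F [ -9.8269 -16.2139   5.802 ] w0.462 q7 -0.72
-19.802117278613334
```

View pics/z1.png

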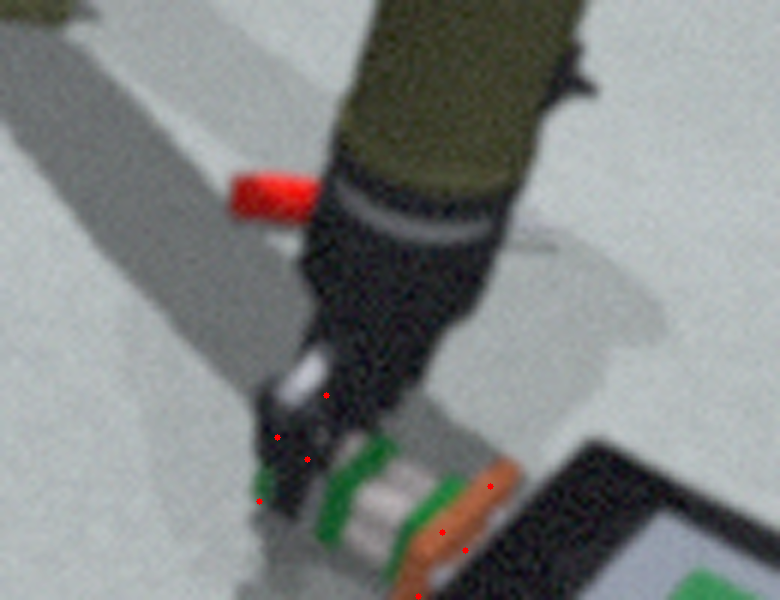

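Home positions averaged 12 mm for plus and minus. That also shows the grip is 18 mm off the pack's middle rather than 22. Next I'll stand it on the mat between the long pack and the jar.

Run:
```python
from bench import manip
from mk import *
p=BAR-TX*(.062+.02);manip.line_to([p[0],p[1],-.001],velocity=.08);manip.line_to([p[0],p[1],.2],velocity=.25)
a=np.radians(-65);d=np.array([np.cos(a),np.sin(a),0]);X=[-d[1],d[0],0]
P=np.array([.624,-.162,0])
manip.move_pose([.60,-.10,.24],rot(DN,X));st(manip)
q0=manip.get_obs()["qpos"];print(q0)
for az in(-90,-75,-70,-65,-60,-55):
    a=np.radians(az);d=np.array([np.cos(a),np.sin(a),0]);X=[-d[1],d[0],0]
    for zz in(.16,.07):
        q=manip.ik(P+OFF*d+[0,0,zz],rot(d,X));print(az,zz,q)
```

```text
t89.2 p [ 0.5995 -0.098   0.2389] F [-0.4342 -0.3913 -1.8303] w0.461 q7 0.50
[ 0.1048  0.6308 -0.031   1.5904  0.0207  0.9229  0.5049]
-90 0.16 [-0.7346  1.5576  0.8954  1.5727  0.6132  0.9583 -0.8696]
-90 0.07 [-0.7368  1.7213  0.9095  1.4651  0.4756  0.961  -0.8569]
-75 0.16 [-0.9348  1.923   1.4148  1.8322 -0.2493  0.3772 -0.141 ]
-75 0.07 [-0.9385  2.0033  1.2879  1.7227 -0.0786  0.4545 -0.4402]
-70 0.16 [-0.9424  1.8607  1.2978  1.9123  0.3025  0.2358 -0.6843]
-70 0.07 [-0.9742  2.074   1.3429  1.801  -0.2924  0.3235 -0.2633]
-65 0.16 [-0.9656  1.9587  1.3927  1.9893 -0.4757  0.0766  0.051 ]
-65 0.07 [-0.987   2.0613  1.2796  1.8757  0.0491  0.175  -0.6126]
-60 0.16 [-0.0666  1.3262 -0.4064  2.0212  1.8768  2.0013 -1.6174]
-60 0.07 [-0.0538  1.4992 -0.4062  1.9043  1.9392  2.0405 -1.6457]
-55 0.16 [-0.0472  1.3371 -0.4062  2.0919  1.9627  2.0374 -1.6497]
-55 0.07 [-0.031   1.5126 -0.406   1.9711  2.0302  2.0834 -1.6685]
```

I'll take the −60° branch, which is well inside the joint 2 range and clear of the jar, and check it visually at the hover.

Run:
```python
from bench import manip
from mk import *
a=np.radians(-60);d=np.array([np.cos(a),np.sin(a),0]);X=[-d[1],d[0],0]
P=np.array([.624,-.162,0])
h=P+OFF*d
q=manip.ik(h+[0,0,.18],rot(d,X));print(q)
manip.move_pose(h+[0,0,.18],rot(d,X));st(manip);print(manip.get_obs()["qpos"])
for n in("scene","top"):
    s=manip.capture(n);cv2.imwrite(f"pics/A_{n}.png",s["img"])
```

```text
[-0.0692  1.2863 -0.4064  2.0417  1.8659  1.9898 -1.6039]
 t91.0 p [ 0.6435 -0.1959  0.1802] F [-0.8593 -0.2121 -2.5818] w0.462 q7 -1.60
[-0.0694  1.2858 -0.4061  2.0411  1.8652  1.9892 -1.6034]
```

View pics/A_scene.png

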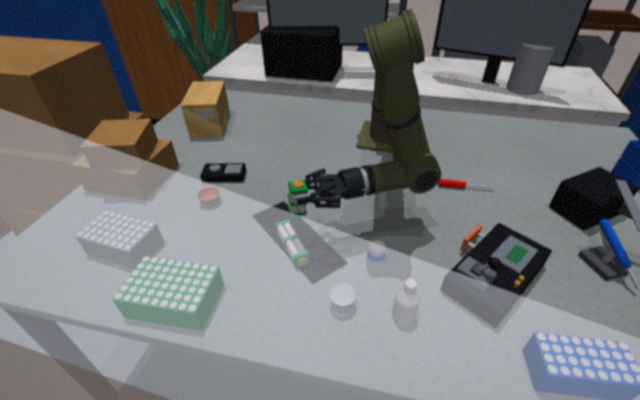

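View pics/A_top.png

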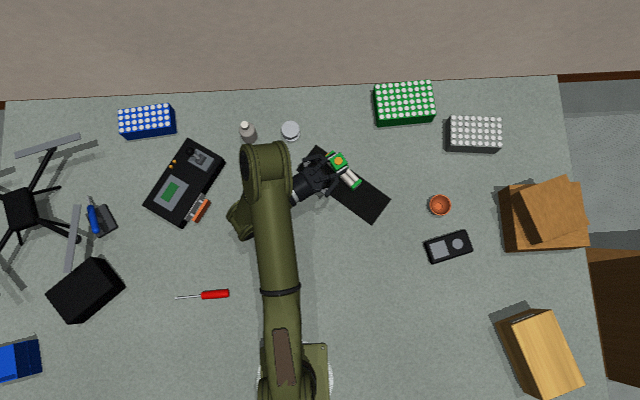

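The long pack has fallen and now lies on the mat at scene (293,242). I'll look closer before placing the short one.

Run:
```python
from bench import manip
from mk import *
s=manip.capture("scene");crop(s,240,160,370,270,"pics/B_s.png",6)
t=manip.capture("top");crop(t,280,130,410,240,"pics/B_t.png",6)
```

```text
(no output)
```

View pics/B_s.png

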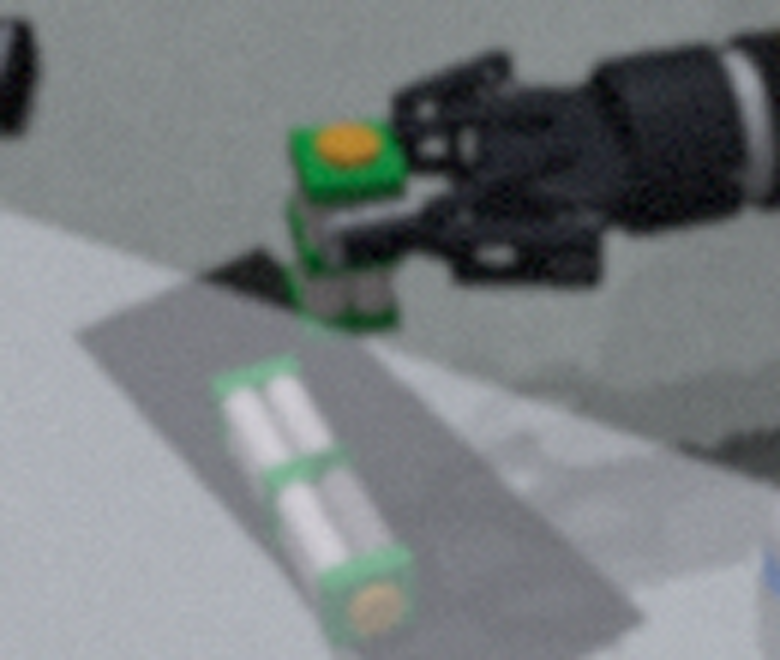

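View pics/B_t.png

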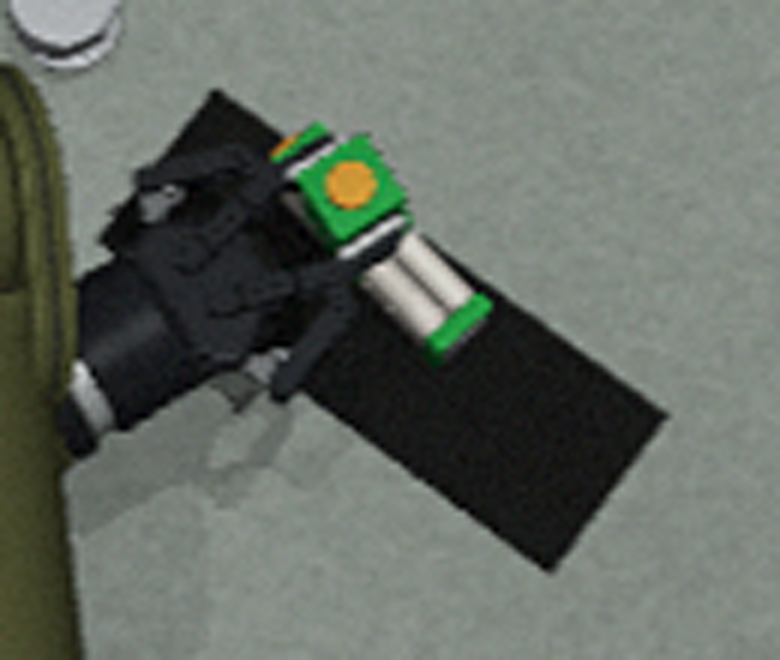

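The long pack lies along the mat with its plus end towards the far corner. I'll put the short pack on the free near end of the mat first, then restand the long one.

Run:
```python
from bench import manip
from mk import *
t=manip.capture("top");print("long minus top-centre",onplane(t,(279.5+460/6,129.5+327/6),.044),"corner",onplane(t,(279.5+490/6,129.5+300/6),.044))
for az in(-75,-60,-50,-40):
    a=np.radians(az);d=np.array([np.cos(a),np.sin(a),0]);X=[-d[1],d[0],0]
    S=np.array([.537,-.266,0])+OFF*d
    for z in(.18,.06): print(az,z,manip.ik(S+[0,0,z],rot(d,X)))
```

```text
long minus top-centre [ 0.5924 -0.2256  0.044 ] corner [ 0.6063 -0.2426  0.044 ]
-75 0.18 [ 0.077   1.294  -0.4029  2.1039  1.7136  1.9921 -1.73  ]
-75 0.06 [ 0.062   1.5181 -0.3509  1.9485  1.7701  1.9883 -1.7958]
-60 0.18 [ 0.0613  1.337  -0.2976  2.3173  1.9279  2.0425 -1.9099]
-60 0.06 [ 0.0503  1.567  -0.245   2.1405  1.9747  2.0518 -1.9637]
-50 0.18 [ 0.016   1.3915 -0.1164  2.4416  2.09    2.0655 -2.0858]
-50 0.06 [ 0.0056  1.6185 -0.0834  2.2461  2.1026  2.0687 -2.1249]
-40 0.18 [-0.0904  1.5135  0.2351  2.5422  2.2645  2.0552 -2.4042]
-40 0.06 [-0.0946  1.7166  0.1853  2.3265  2.2031  2.0417 -2.3906]
```

Run:
```python
from bench import manip
from mk import *
a=np.radians(-55);d=np.array([np.cos(a),np.sin(a),0]);X=[-d[1],d[0],0];R=rot(d,X)
S=np.array([.534,-.269,0])+OFF*d
manip.move_pose(S+[0,0,.18],R)
manip.line_to(S+[0,0,.085],velocity=.12);st(manip)
s=manip.capture("scene");crop(s,230,150,360,260,"pics/C_s.png",6)
t=manip.capture("top");crop(t,290,140,420,250,"pics/C_t.png",6)
```

```text
t92.8 p [ 0.5565 -0.3009  0.0857] F [-0.0566  0.2773 -1.6391] w0.459 q7 -2.05
```

View pics/C_s.png

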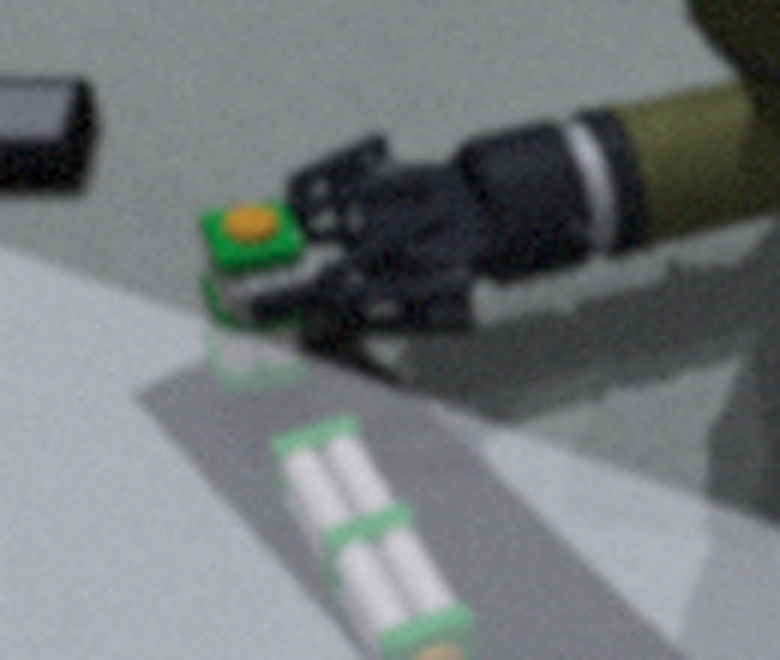

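View pics/C_t.png

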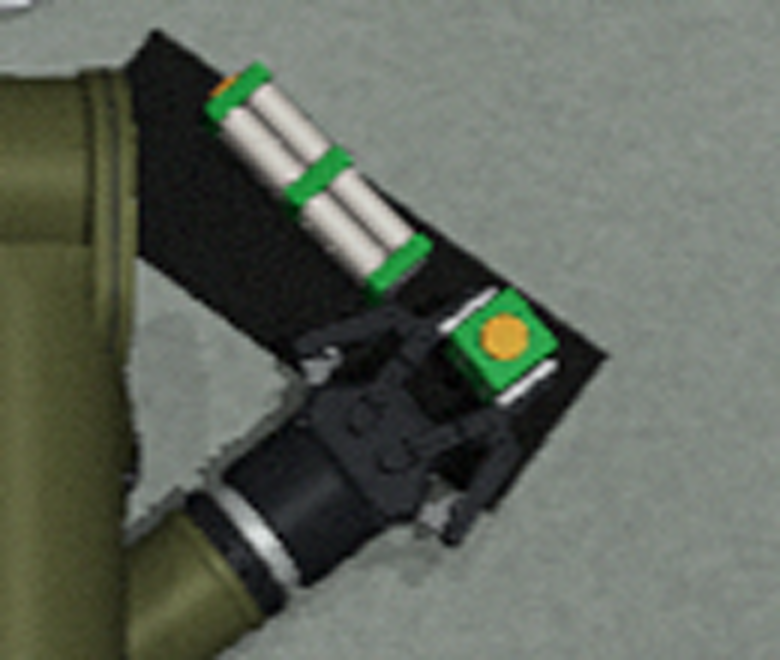

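Run:
```python
from bench import manip
from mk import *
a=np.radians(-55);d=np.array([np.cos(a),np.sin(a),0])
S=np.array([.534,-.269,0])+OFF*d
r=manip.line_to(S+[0,0,.05],velocity=.03,force_limit=3.5);st(manip,r)
manip.set_gripper(.72);st(manip,"open")
p=manip.get_obs()["tool_pos"]
manip.line_to(p-d*.11+[0,0,.004],velocity=.12);st(manip)
p=manip.get_obs()["tool_pos"]
manip.line_to([p[0],p[1],.22],velocity=.25)
s=manip.capture("scene");crop(s,230,150,360,260,"pics/D_s.png",6)
t=manip.capture("top");crop(t,280,130,410,240,"pics/D_t.png",6)
```

```text
True t93.7 p [ 0.5564 -0.301   0.0613] F [1.0935 0.0495 3.883 ] w0.457 q7 -2.05
open t94.0 p [ 0.5562 -0.3007  0.0599] F [-0.2721  0.6631  0.1084] w0.721 q7 -2.05
 t95.1 p [ 0.4932 -0.2111  0.0641] F [-1.1478 -0.2912  0.747 ] w0.720 q7 -2.34Traceback (most recent call last):
  File "<stdin>", line 10, in <module>
bench.Unreachable: the arm cannot follow that straight line within its joint ranges
```

The pack landed at 0.061 as predicted and was released. I'll exit with a joint move upward, tilting the tool down.

Run:
```python
from bench import manip
from mk import *
a=np.radians(-55);d=np.array([np.cos(a),np.sin(a),0]);X=[-d[1],d[0],0]
for z in (.16,.13,.11):
    try: manip.line_to([.49,-.205,z],velocity=.2);print("up",z);break
    except manip.Unreachable: pass
manip.set_gripper(1.0)
e=np.radians(45);zz=np.array(DN)*np.cos(e)+d*np.sin(e)
manip.move_pose([.47,-.12,.24],rot(zz,X));st(manip);print(manip.get_obs()["qpos"])
manip.move_pose([.50,.10,.24],rot(DN,X));st(manip);print(manip.get_obs()["qpos"])
s=manip.capture("scene");crop(s,230,150,360,260,"pics/D_s.png",6)
t=manip.capture("top");cv2.imwrite("pics/D_t.png",t["img"])
```

```text
up 0.16
 t97.1 p [ 0.4694 -0.1209  0.2394] F [ 0.9741 -0.2356 -0.771 ] w0.998 q7 -1.31
[ 0.1504  0.6383 -0.8654  2.444   1.4918  1.2662 -1.306 ]
 t98.0 p [0.4982 0.0986 0.2378] F [-0.8583  0.3232  0.0789] w0.998 q7 -0.38
[ 0.3121  0.6687 -1.0161  1.8519  0.6686  1.0161 -0.3773]
```

View pics/D_s.png

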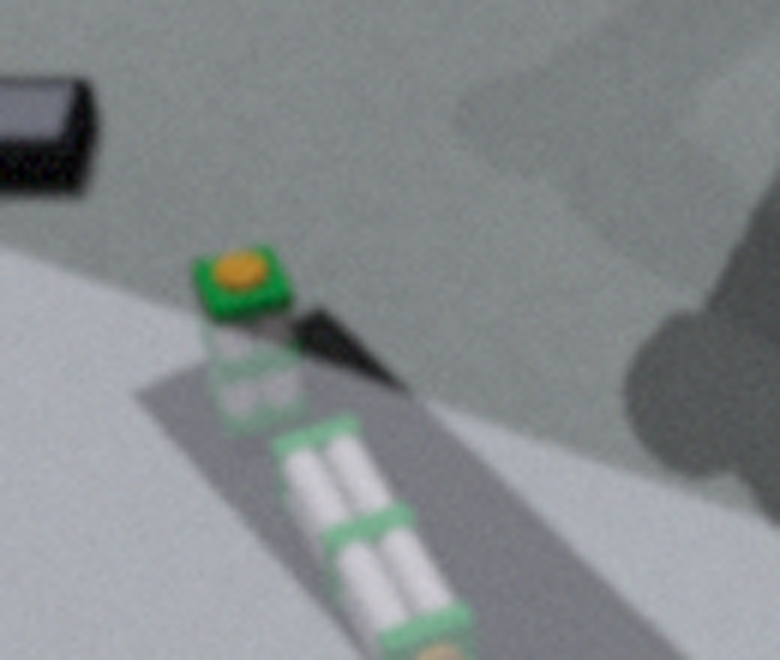

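View pics/D_t.png

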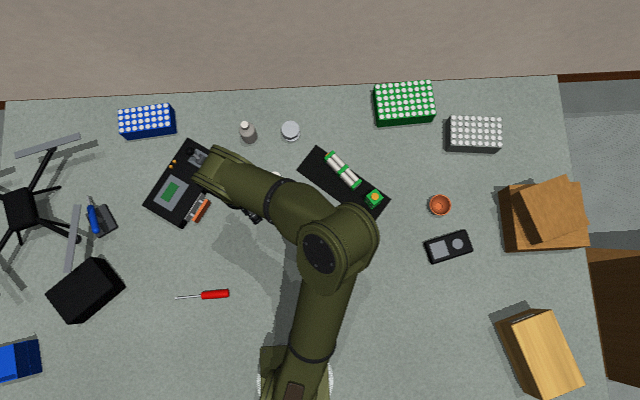

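The short pack stands upright on the near end of the mat. Now I'll pick the long one off the mat.

Run:
```python
from bench import manip
from mk import *
t=manip.capture("top")
c,a,l=pack(t,318,143,364,190,z=.044);a=a if a[0]>0 else -a
print("long",c,a,l)
cs,as_,ls=pack(t,363,184,388,212,z=.084);print("short top",cs,ls)
R=rot(DN,[-a[1],a[0],0]);g=c+.02*a
q=manip.ik([g[0],g[1],.1],R);print(q)
manip.move_pose([g[0],g[1],.12],R);st(manip)
s=manip.capture("scene");crop(s,260,130,390,240,"pics/E_s.png",6)
```

```text
long [ 0.6445 -0.1847] [0.7805 0.6251] (np.float64(0.040228615960557976), np.float64(0.14073957316095628))
short top [ 0.5352 -0.2719] (np.float64(0.053837396424335285), np.float64(0.04551632006192351))
[ 0.7045  1.1801 -1.2444  1.4393  1.127   1.3243  1.6322]
 t99.9 p [ 0.6602 -0.1712  0.1205] F [-0.2111  1.1832  0.9558] w1.002 q7 1.64
```

View pics/E_s.png

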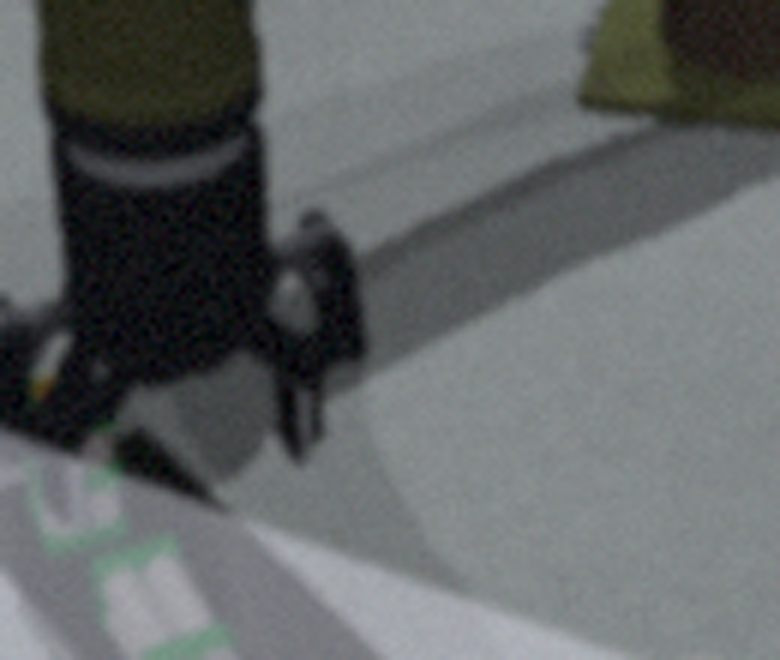

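Run:
```python
from bench import manip
from mk import *
p=manip.get_obs()["tool_pos"]
r=manip.line_to([p[0],p[1],-.013],velocity=.12,force_limit=8);st(manip,r)
manip.set_gripper(0.0);st(manip,"grip")
manip.line_to([p[0],p[1],.16],velocity=.15);st(manip)
manip.line_to([.60,-.08,.26],velocity=.2);st(manip);print(manip.get_obs()["qpos"])
P=np.array([.630,-.154,0])
for az in(-120,-90,-75,-60,-50,-40):
    a=np.radians(az);d=np.array([np.cos(a),np.sin(a),0]);X=[-d[1],d[0],0]
    for z in(.24,.095): print(az,z,manip.ik(P+OFF*d+[0,0,z],rot(d,X)))
s=manip.capture("scene");crop(s,260,100,420,230,"pics/F_s.png",5)
```

```text
False t101.2 p [ 0.661  -0.1711 -0.0119] F [-0.1944 -0.3658  0.7267] w0.998 q7 1.57
grip t101.7 p [ 0.6605 -0.1709 -0.0124] F [-0.0929 -0.1481  3.5932] w0.458 q7 1.57
 t103.0 p [ 0.6596 -0.1715  0.1586] F [-0.3408  0.1984 -4.2298] w0.462 q7 1.67
 t103.9 p [ 0.6    -0.0817  0.2588] F [ 0.2436 -0.4637 -3.6338] w0.459 q7 1.50
[ 0.6779  0.9328 -1.3694  1.5385  0.9192  1.4311  1.4981]
-120 0.24 [-0.4304  1.4245  0.6569  1.0291  0.5716  1.7661 -0.6531]
-120 0.095 [-0.4033  1.6495  0.6563  0.8611  0.463   1.7761 -0.7265]
-90 0.24 [-0.7302  1.4053  0.8736  1.607   0.7217  1.0191 -0.8483]
-90 0.095 [-0.1345  1.4471 -0.3554  1.4367  1.4803  1.9551 -1.3546]
-75 0.24 [-0.2065  1.1491 -0.2405  1.8336  1.5632  1.7942 -1.4067]
-75 0.095 [-0.1425  1.4245 -0.3419  1.6935  1.6536  1.9056 -1.5129]
-60 0.24 [-0.093   1.1613 -0.3987  2.0682  1.8321  1.9371 -1.5304]
-60 0.095 [-0.2772  1.4161 -0.0939  1.9304  1.781   1.7061 -1.7499]
-50 0.24 [-0.0496  1.1764 -0.4063  2.2126  2.0088  1.9991 -1.5971]
-50 0.095 [-0.098   1.457  -0.2969  2.0565  2.0425  2.0056 -1.7453]
-40 0.24 [-0.1171  1.1832 -0.1942  2.3457  2.18    1.9421 -1.7696]
-40 0.095 [-0.0986  1.4853 -0.1938  2.1714  2.2098  2.0475 -1.8468]
```

View pics/F_s.png

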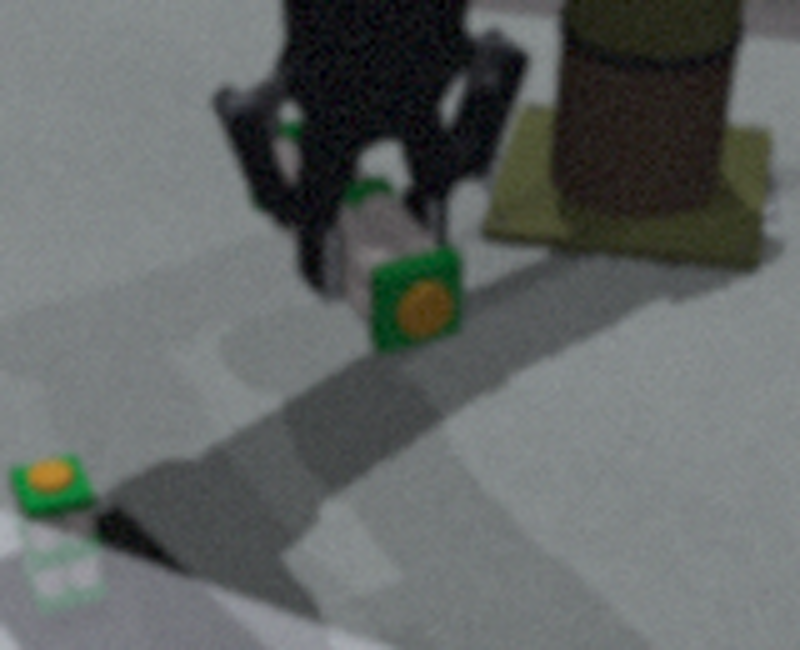

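Run:
```python
from bench import manip
from mk import *
a=np.radians(-60);d=np.array([np.cos(a),np.sin(a),0]);X=[-d[1],d[0],0]
P=np.array([.632,-.152,0])+OFF*d
manip.move_pose([.58,-.06,.28],rot(DN,X));st(manip)
e=np.radians(50);zz=np.array(DN)*np.cos(e)+d*np.sin(e)
manip.move_pose([.61,-.12,.28],rot(zz,X));st(manip);
manip.move_pose(P+[0,0,.24],rot(d,X));st(manip);print(manip.get_obs()["qpos"])
manip.line_to(P+[0,0,.125],velocity=.12);st(manip)
s=manip.capture("scene");crop(s,230,120,390,250,"pics/G_s.png",5)
t=manip.capture("top");crop(t,260,110,410,230,"pics/G_t.png",5)
```

```text
t105.3 p [ 0.5799 -0.0602  0.2795] F [-0.458   0.5166 -3.2805] w0.459 q7 -0.06
 t106.2 p [ 0.6101 -0.1199  0.2797] F [ 1.0073 -0.6972 -4.1005] w0.463 q7 -0.95
 t106.9 p [ 0.6514 -0.1867  0.2394] F [-1.0516  1.1477 -3.2504] w0.457 q7 -1.61
[-0.2712  1.1337 -0.1122  2.0687  1.7674  1.6796 -1.6083]
 t108.0 p [ 0.6517 -0.1858  0.126 ] F [-0.5846  0.0547 -3.199 ] w0.463 q7 -1.72
```

View pics/G_s.png

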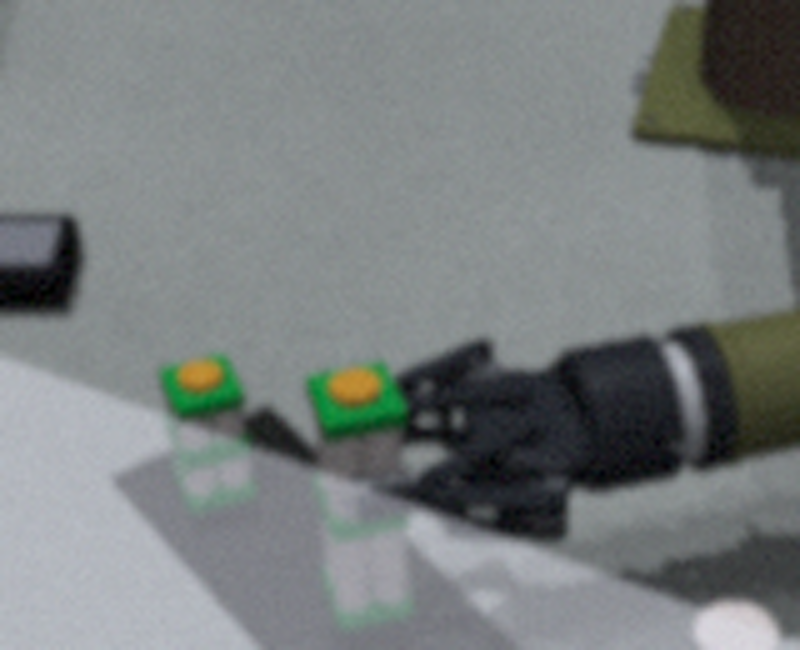

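View pics/G_t.png

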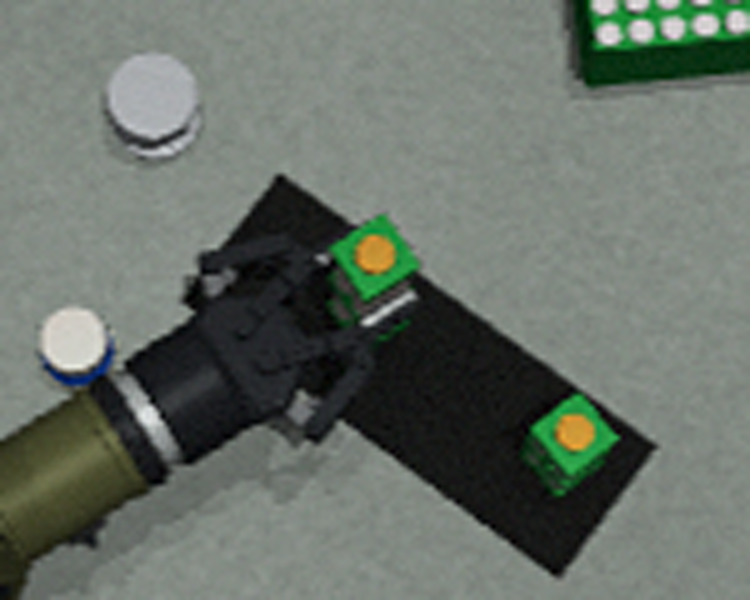

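Run:
```python
from bench import manip
from mk import *
a=np.radians(-60);d=np.array([np.cos(a),np.sin(a),0]);X=[-d[1],d[0],0]
P=np.array([.632,-.152,0])+OFF*d
r=manip.line_to(P+[0,0,.08],velocity=.03,force_limit=3.5);st(manip,r)
manip.set_gripper(.75);st(manip,"open")
p=manip.get_obs()["tool_pos"]
manip.line_to(p-d*.12+[0,0,.003],velocity=.12);st(manip)
for z in (.22,.19,.16):
    try: manip.line_to(np.r_[(p-d*.12)[:2],z],velocity=.2);print("up",z);break
    except manip.Unreachable: pass
e=np.radians(45);zz=np.array(DN)*np.cos(e)+d*np.sin(e)
manip.set_gripper(0)
manip.move_pose([.52,.05,.27],rot(zz,X));st(manip)
manip.move_pose([.55,.12,.24],rot(DN,-TY));st(manip)
s=manip.capture("scene");crop(s,230,120,390,250,"pics/H_s.png",5)
t=manip.capture("top");cv2.imwrite("pics/H_t.png",t["img"])
```

```text
True t109.0 p [ 0.6515 -0.1858  0.0967] F [0.2243 0.7821 5.1935] w0.460 q7 -1.74
open t109.4 p [ 0.651  -0.1853  0.0942] F [-0.0651 -0.6936 -0.0759] w0.751 q7 -1.74
 t110.5 p [ 0.5911 -0.0822  0.0975] F [-0.059  -0.2641  0.1737] w0.749 q7 -1.82
up 0.22
 t112.6 p [0.5199 0.0494 0.2711] F [ 0.6754 -1.4715 -0.6389] w-0.001 q7 -1.12
 t113.3 p [0.5483 0.1188 0.2375] F [-0.5372  0.6254 -0.2114] w-0.003 q7 -1.32
```

View pics/H_s.png

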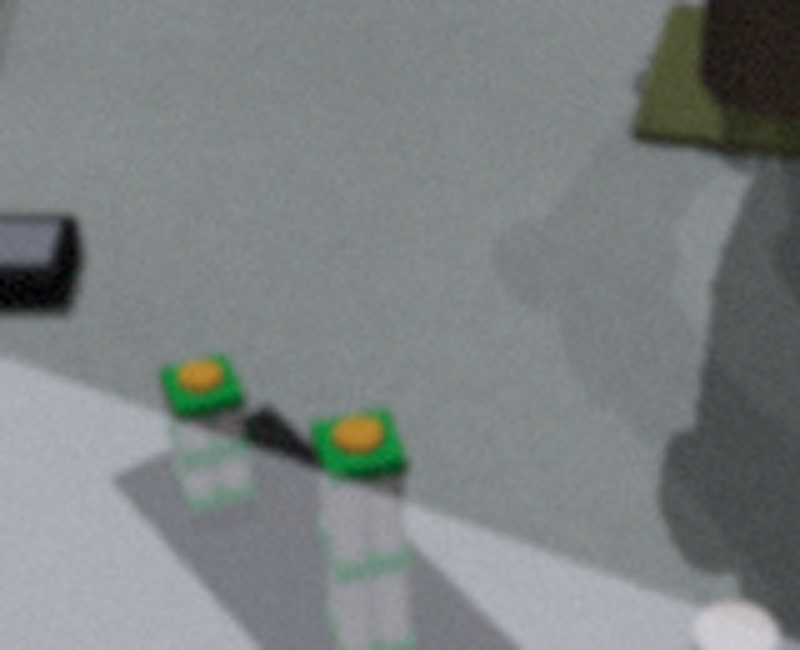

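View pics/H_t.png

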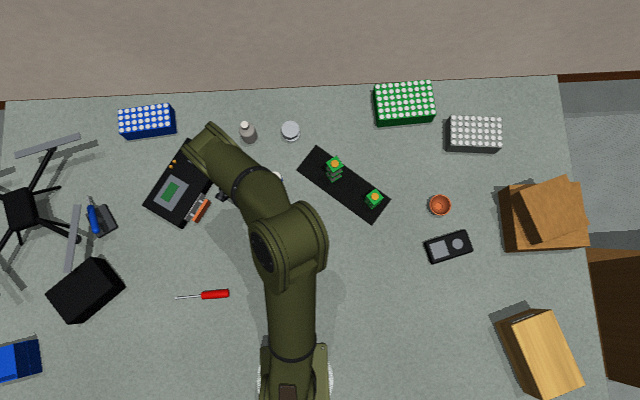

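Both packs stand on the mat, stud up. Now I'll switch the tester off by pushing the lever to the front.

Run:
```python
from bench import manip
from mk import *
R=rot(DN,-TY);z=.129-OFF
p=PIV+.072*TX
manip.move_pose([.60,.16,.22],R)
manip.move_pose([p[0],p[1],.22],R);st(manip)
manip.line_to([p[0],p[1],z],velocity=.15,force_limit=10);st(manip)
q=PIV-.03*TX
for lim in(12,18):
    r=manip.line_to([q[0],q[1],z],velocity=.04,force_limit=lim)
    o=manip.get_obs();print(r,"s",(o["tool_pos"]-PIV)@TX);st(manip)
p=PIV+.06*TX
manip.line_to([p[0],p[1],z],velocity=.1);manip.line_to([p[0],p[1],.22],velocity=.2)
manip.move_pose([.45,.12,.26],R);st(manip)
s=manip.capture("scene");crop(s,440,190,560,300,"pics/I_s.png",5)
cv2.imwrite("pics/I_s0.png",s["img"])
t=manip.capture("top");cv2.imwrite("pics/I_t.png",t["img"])
```

```text
t114.6 p [0.7297 0.3234 0.2202] F [-0.3564  0.403   0.3794] w-0.003 q7 -1.31
 t115.7 p [0.7308 0.3253 0.0916] F [ 0.2903 -0.2289 -0.6059] w0.000 q7 -1.36
True s -0.005218287533003693
 t117.5 p [0.6874 0.2605 0.0916] F [1.2338 0.8759 2.048 ] w0.001 q7 -1.41
True s -0.005136257822474373
 t117.8 p [0.6874 0.2606 0.0921] F [0.6942 1.5016 1.2835] w0.002 q7 -1.41
 t120.7 p [0.4512 0.1208 0.2599] F [0.1255 0.7388 0.7679] w-0.001 q7 -1.40
```

View pics/I_s.png

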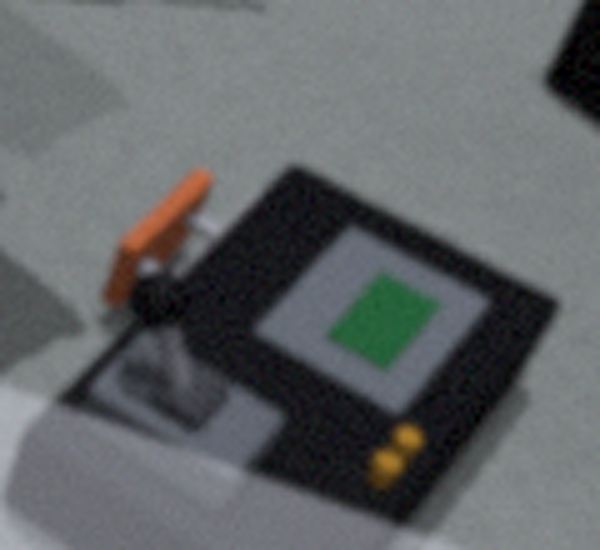

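View pics/I_t.png

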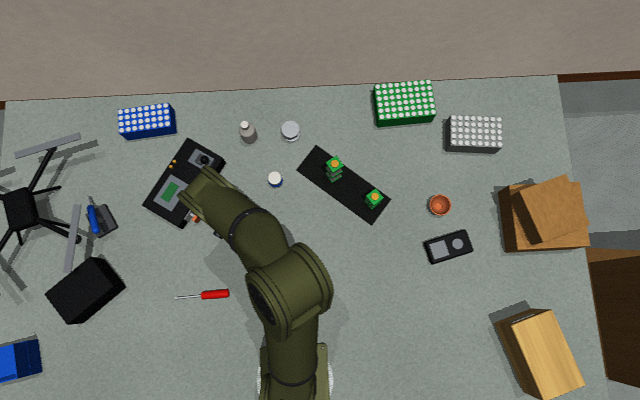

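View pics/I_s0.png

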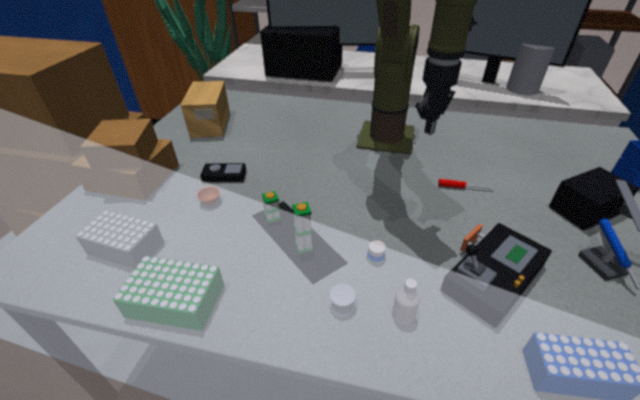

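The lever is back at the front. I'll compare numerically with the first picture, both the lever and the bystanders, and check the packs' bases against the mat.

Run:
```python
from bench import manip
from mk import *
a=cv2.imread("pics/a_scene.png");b=manip.capture("scene");c=b["img"]
def knob(im):
    g=cv2.GaussianBlur(im[225:285,450:510],(3,3),0).max(2)
    return g
# template match of initial knob patch in current & in 'on' picture
T=cv2.cvtColor(a,cv2.COLOR_BGR2GRAY)[240:272,464:486]
for n,im in(("now",c),("on",None)):
    if im is None: continue
    r=cv2.matchTemplate(cv2.cvtColor(im,cv2.COLOR_BGR2GRAY)[230:285,450:500],T,cv2.TM_CCOEFF_NORMED);_,v,_,l=cv2.minMaxLoc(r);print(n,v,l,"expected (14,10)")
ta=cv2.imread("pics/a_top.png");tc=manip.capture("top");t=tc["img"]
for n,(x,y) in dict(jar=(275,179),spool=(290,130),squeeze=(247,130),tin=(439,205),meter=(447,246),driver=(203,295)).items():
    h=18
    T=cv2.cvtColor(ta,cv2.COLOR_BGR2GRAY)[y-h:y+h,x-h:x+h];r=cv2.matchTemplate(cv2.cvtColor(t,cv2.COLOR_BGR2GRAY)[y-h-6:y+h+6,x-h-6:x+h+6],T,cv2.TM_CCOEFF_NORMED);_,v,_,l=cv2.minMaxLoc(r);print(n,round(v,3),l,"exp (6,6)")
# studs -> stud tip height, two views
C=np.array([.6044,-.1852]);u=np.array([.642,.766]);w=np.array([-.766,.642])
img=t.astype(int);m=((img[...,2]>170)&(img[...,2]-img[...,0]>90)&(img[...,1]>100)).astype(np.uint8)
k=np.zeros_like(m);k[140:215,315:395]=m[140:215,315:395]
n,_,stt,cen=cv2.connectedComponentsWithStats(k)
sm=c.astype(int);ms=((sm[...,2]>130)&(sm[...,2]-sm[...,0]>60)).astype(np.uint8);ks=np.zeros_like(ms);ks[180:225,255:320]=ms[180:225,255:320]
n2,_,s2,cen2=cv2.connectedComponentsWithStats(ks)
print(cen2[1:],s2[1:,4])
for i in range(1,n):
    if stt[i,4]<10: continue
    for z in(.089,.149):
        P=onplane(tc,cen[i],z)[:2];print(cen[i],z,P,"u,w",(P-C)@u,(P-C)@w)
    for j in range(1,n2):
        if s2[j,4]>8: print("  tri",cen2[j],tri(tc,cen[i],b,cen2[j]))
```

```text
now 0.8943817019462585 (13, 10) expected (14,10)
jar 0.995 (6, 6) exp (6,6)
spool 0.992 (6, 6) exp (6,6)
squeeze 0.993 (6, 6) exp (6,6)
tin 0.994 (6, 6) exp (6,6)
meter 0.998 (6, 6) exp (6,6)
driver 0.607 (6, 6) exp (6,6)
[[269.6667 194.303 ]
 [301.0217 206.0652]] [33 46]
[334.5854 163.0244] 0.089 [ 0.6527 -0.1585] u,w 0.051494349150631294 -0.019864231967954834
[334.5854 163.0244] 0.149 [ 0.6357 -0.1557] u,w 0.04270646091875775 -0.005033955810634452
  tri [269.6667 194.303 ] (array([ 0.6401, -0.1901,  0.1806]), np.float64(0.07595375905082509))
  tri [301.0217 206.0652] (array([ 0.6357, -0.1558,  0.149 ]), np.float64(0.0001947166647955472))
[374.8   195.925] 0.089 [ 0.541  -0.2766] u,w -0.11070167164165998 -0.010082935363830363
[374.8   195.925] 0.149 [ 0.5286 -0.2689] u,w -0.11282488583426746 0.004345424931254643
  tri [269.6667 194.303 ] (array([ 0.541 , -0.2766,  0.0891]), np.float64(0.00016125187784841004))
  tri [301.0217 206.0652] (array([ 0.5374, -0.2355,  0.0599]), np.float64(0.09045100443782747))
```

Stud tips triangulate to 0.149 m and 0.089 m, exactly the upright heights on the mat. The lever is on its stop, and the arm is clear. Handing in.

Run:
```python
from bench import manip
from h import *
st(manip)
print(manip.job_done())
```

```text
t120.9 p [0.4507 0.1208 0.2598] F [ 0.2695 -0.2686  0.574 ] w0.003 q7 -1.40
the job is handed in; nothing more can be done
None
```

The job is handed in at about 121 s of the 210 s allowed. I switched the tester on and pressed the long pack's plus then minus end, then the short pack's plus and minus. Each press ran until the bar hit its stop at about 17–24 N and was held for over a second. Both packs now stand plus end up on the mat, and the tester is off again. There was no medium pack.

**Last checks**
- **Packs:** the stud tips triangulate to 0.149 m and 0.089 m, which is what upright on the mat should give. By those positions, both bases lie inside the mat.
- **Lever:** it met hard stops in both directions, with a swing consistent with the full 1 rad. Its picture sits 1 pixel beyond its starting place, on the off side (match 0.89).
- **Bystanders:** none shifted in the top view. The screwdriver's picture match was weak (0.61), though it was in the same place.

**What went wrong or disagreed**
- **Tool position:** the gripper really sits about 39 mm farther back along the tool than reported. My first lever push passed over the knob because of this, and I corrected for it afterwards.
- **First long-pack press:** the pack came down onto the short pack, tilted, and touched the bar without pushing it fully home. I set it down, regrasped it and repeated the press properly.
- **Long pack fell over:** after I first stood it up, I found it lying on the mat. I don't know whether that was the announced knock or my arm passing. I stood it up again.
- **Short pack grip:** it sat about 4 mm from the planned point. Both ends still pressed fully home.

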